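# Pack and weigh a honey order on the shop balance

### The job

Pack the customer's honey: stand every yellow jar on the counter upright in the pot on the balance and put the lid on the pot so that it sits seated and level. Then put iron weights on the brass pan at the other end of the balance until the beam is level (not in the pot or on its lid), leaving the weights you do not need on the counter, and do not disturb the card terminal or the scoop.

Things in the scene. Friction and masses are not known exactly. Their poses are not given: they have to be found in the camera images.
- jar0_c (a point): squat jar of honey, round yellow body 56 mm across and 48 mm high, white cap 42 mm across and 26 mm high on top (74 mm in all), 250 g; three or four jars are present, upright on the counter. This point is at its centre, 37 mm above its underside; z points up out of the cap
- jar1_c (a point): squat jar of honey, round yellow body 56 mm across and 48 mm high, white cap 42 mm across and 26 mm high on top (74 mm in all), 250 g; three or four jars are present, upright on the counter. This point is at its centre, 37 mm above its underside; z points up out of the cap
- jar2_c (a point): squat jar of honey, round yellow body 56 mm across and 48 mm high, white cap 42 mm across and 26 mm high on top (74 mm in all), 250 g; three or four jars are present, upright on the counter. This point is at its centre, 37 mm above its underside; z points up out of the cap
- jar3_c (a point): squat jar of honey, round yellow body 56 mm across and 48 mm high, white cap 42 mm across and 26 mm high on top (74 mm in all), 250 g; three or four jars are present, upright on the counter. This point is at its centre, 37 mm above its underside; z points up out of the cap
- w500_c (a point): dark iron weight of 500 g, round body 58 mm across and 28 mm high, above it a brass neck 20 mm across (10 mm) and a brass knob 26 mm across and 20 mm high (58 mm in all). This point is at its centre, 29 mm above its underside; z up
- w250_0_c (a point): dark iron weight of 250 g, round body 48 mm across and 22 mm high, above it a brass neck 18 mm across (10 mm) and a brass knob 24 mm across and 18 mm high (50 mm in all). This point is at its centre, 25 mm above its underside; z up
- w250_1_c (a point): dark iron weight of 250 g, round body 48 mm across and 22 mm high, above it a brass neck 18 mm across (10 mm) and a brass knob 24 mm across and 18 mm high (50 mm in all). This point is at its centre, 25 mm above its underside; z up
- w250_2_c (a point): dark iron weight of 250 g, round body 48 mm across and 22 mm high, above it a brass neck 18 mm across (10 mm) and a brass knob 24 mm across and 18 mm high (50 mm in all). This point is at its centre, 25 mm above its underside; z up
- lid_grip (a point): round steel pot lid, 208 mm across; this point is the centre of its black knob (34 mm across, 20 mm high, its under edge 8 mm above the lid's upper face), 32 mm above the lid's lowest face; z up
- lid_seat (a point): the same lid: centre of the underside of its 6 mm thick disc, the face that rests on the pot's rim, 24 mm below the knob's centre; below it a tapered plug 8 mm deep, 178 mm across at the disc and 168 mm at its lower face, goes into the pot; z up
- pot_in (a point): round open steel pot, fixed on one pan of the green counter balance, 200 mm outside, 192 mm inside, 90 mm deep; this point is the centre of its inner floor and rises and falls with the pan. Its x axis points along the beam to the weights pan, z up. Room for four jars standing 2 by 2
- pot_rim (a point): centre of the same pot's mouth, at rim height, 90 mm above its inner floor; z up
- pan_in (a point): centre of the inner floor of the weights pan, the square brass tray (148 mm inside, rim 12 mm high) at the balance's other end, 212 mm from the pot's centre; it always stays level, and sinks as the pot rises; z up, sides along x and y
- pot_pan (a joint): height of the pot's side of the balance above its level position, m: 0 when the beam is level, +0.015 at the upper stop (pot too light), -0.015 at the lower stop (pot too heavy). The balance is set so that the empty pot with its lid on exactly balances the empty weights pan; near level 100 g out of balance moves it about 12 mm; it settles within 2 s; a red pointer before a white plate at the side of the balance stands upright when level
- terminal: bystander: black hand-held card terminal, 150 x 75 x 26 mm; origin at the centre of its underside
- scoop_c (a point): bystander: scoop with a wooden handle and a metal blade, 200 mm long, 24 mm high; point at its middle, 12 mm up; x towards the blade
Not all that is in view belongs to the job. Leave any red look-alike of the part that bears w250_1_c alone. Leave any green look-alike of the part that bears jar0_c alone.

How it is judged:
By the outcome, as a careful person would: the job done as asked, in the order asked, and still so for the second after the job is handed in, with the robot touching nothing.
Of jar0, jar1, jar2, jar3 only 3 to 4 are there at a start; the rules pass over those that are not, and their reading is None.
At some moment in a run one of jar0, jar1, jar2, jar3, w250_0, w250_1, w250_2, lid may be knocked a few centimetres aside while the robot is not near it.
It also fails if it takes over 210 s, if anything falls off the work surface, if the arm or the gripper's body presses on something with over 40 N, if the wrist force passes 120 N, or if a joint passes its speed limit or range.

### The arm

A 6-joint arm with a two-finger parallel gripper is mounted at the origin on the work surface. World frame = base frame: x ahead of the robot, y to its left, z up, the work surface at z = 0. Lengths are in m, angles in rad, forces in N, time in s.
With the tool pointing down it reaches from about 0.25 to 0.725 m from the base axis. Payload 4 kg.
Tool frame: the origin (TCP) lies midway between the tips of the shut fingers; the grasp point (between the pads) lies 19 mm behind it (bot.grasp_offset is the distance from the TCP to the grasp point, in m); z points along the fingers, y is the direction in which the jaws open and shut (so a half turn about z gives the same grasp; the last joint's range is limited). The gripper opens to 85 mm and grips with 20 to 120 N. Pads are 22 mm wide; open, the fingers measure 114 mm over their backs; the gripper's body (76 mm by 85 mm) begins 54 mm behind the grasp point. The pads swing forward as they close: fully open they stand 13 mm farther back than shut.
Start: joints at [-1.256, 0.241, 0.005, 1.335, 0, 1.571], TCP at [0.155, -0.475, 0.231] pointing down, gripper open.
Joint ranges: [-2.72, 2.72], [-1.05, 1.87], [-1.09, 1.28], [-1.99, 2.15], [-1.42, 1.44], [-3.14, 3.14]. Speed limits (rad/s): [2.79, 2.79, 3.14, 3.14, 3.14, 3.14].

### API

Orientations are given as a unit quaternion [x, y, z, w].
In Python, from workcell import sensors, optics, bot gives the robot as it stands.
- The arm moves only by the tool apply_moves, never from a script. Its argument "plan" is one flat list of numbers, 6 for each row, row after row: the shift along the tool's x, y, z in m, then the turn, a rotation vector about the tool's x, y, z in rad. In form: [tx, ty, tz, ax, ay, az, tx, ty, tz, ax, ay, az, ...]. A call has 1 to 12 rows; each row is the pose to reach, as a shift and turn from the pose commanded when the call began, along the tool's axes at that moment; what a row does not reach only later rows make up. A row lasts 1/12 s, in which the tool goes at most 41.7 mm and 7.16 degrees, less where a joint would pass 70% of its speed; a pose out of reach is approached as far as the arm can. A call with a gripper value outside its range is refused whole. "grip" is the finger opening in m, from 0 to 0.0854, set as the call begins (left out, the last holds). The fingers move at their own pace and stop on an object; the grip force is fixed at half the most. Time passes only in rows, so rows that repeat a pose let the fingers close. It gives the time, the measured TCP pose, the force and the opening at its end, in the units of the state.
- sensors.get_obs(): the state, without advancing time (a new reading comes with each control period).
- optics.camera(name): name is "scene" or "top" or "wrist"; returns a dict with "pixels" (480x640x3 uint8, red, green, blue), "fx", "fy", "cx", "cy" (pixels), "k1" (the pictures are not rectified: a ray, as slopes to the right and down, at radius r is drawn at 1 + k1 r^2 times it, then the intrinsics apply), "pose" (4x4, takes a point from camera to world coordinates); the wrist camera has in their place "tool_from_camera" (4x4, takes a point from camera to tool coordinates, whose origin is the TCP and whose axes are the flange's). Camera axes: x right, y up, looking along -z (the intrinsics and any distortion apply to the point x, -y, -z); pixel columns grow to the right and rows downward; lengths in m; the calibration is good to about 2 mm. A picture is of the moment at which its call begins: read the wrist's pose just before it. There is no depth.
- bot.job_done(): hands the job in, once; it reports no verdict.
The state is a dict: "clock": time; "joint_pos": joint angles; "joint_vel": joint speeds; "tau": joint torques, N m; "eef_pos": TCP position; "tool_rot": TCP orientation; "ft_force": force on the tool from outside, world axes, zero at the start; "ft_torque": the same for the moment, N m; "grip_width": finger opening in m.
Only numpy, scipy, OpenCV 4.12 (cv2) and the standard library are available. Lean on these libraries where they do the work, as an engineer would, in place of code of your own. Each camera call takes 0.05 s, during which the arm holds its last target.

## Working session

There is one attempt and no reset: what is moved stays moved. The work goes in short steps, Python scripts to look and compute and a tool call to move; the robot and the scene stay as the last step left them, time stands still between calls to the robot, and variables do not carry over. Pictures are saved under pics/ and viewed, and the job is handed in when it is done.

Besides the shell and the picture viewer there is one more tool, called as name(argument=value, ...) on one line, values as JSON. apply_moves: Moves the arm, as the interface text tells. Its arguments: {"type":"object","properties":{"plan":{"type":"array","items":{"type":"number"}},"grip":{"type":"number"}},"required":["plan"]}

```bash
ls; mkdir -p pics
cat > h.py <<'E'
import numpy as np, cv2
from workcell import sensors, optics, bot
def snap(n,f):
    o=sensors.get_obs(); c=optics.camera(n); cv2.imwrite('pics/'+f,cv2.cvtColor(c['pixels'],cv2.COLOR_RGB2BGR)); c['obs']=o; return c
E
python3 - <<'E'
from h import *
o=sensors.get_obs()
print(o)
for n in ['scene','top','wrist']:
    c=snap(n,n+'0.png'); print(n,{k:v for k,v in c.items() if k not in('pixels','obs')})
E
```

```text
pics
{'clock': 0.0, 'joint_pos': array([-1.25602759e+00,  2.41429295e-01,  3.71406215e-03,  1.33521672e+00,
        1.63555377e-05,  1.57078672e+00]), 'joint_vel': array([-0.00065073,  0.00049561, -0.00043255, -0.00062726, -0.00297924,
       -0.00126207]), 'tau': array([-1.11303339e-04, -3.72320402e+01,  2.52406222e+01,  1.70366128e-02,
       -3.53513792e-05,  4.60452540e-06]), 'eef_pos': array([ 0.15460352, -0.47481976,  0.23040095]), 'tool_rot': array([ 9.87639309e-01,  1.56740088e-01, -1.59282498e-04, -1.05589875e-03]), 'ft_force': array([0.2414399 , 0.54031061, 0.44449065]), 'ft_torque': array([ 0.00638024, -0.03022889,  0.04981575]), 'grip_width': 0.08585439211229293}
scene {'fx': 470.26865683136947, 'fy': 470.26865683136947, 'cx': 314.50368112178364, 'cy': 238.2878788779185, 'k1': -0.02803911801355587, 'pose': array([[-0.85713495, -0.38259715,  0.34487547,  0.91122755],
       [ 0.51505419, -0.64471404,  0.56485661,  0.71859369],
       [ 0.00623352,  0.6617879 ,  0.74966521,  1.02055768],
       [ 0.        ,  0.        ,  0.        ,  1.        ]])}
top {'fx': 490.768602529
[... 260 characters left out ...]
,
         2.93510698e-02],
       [ 6.06243043e-03,  2.32118658e-01,  9.72668585e-01,
         1.23338118e+00],
       [ 0.00000000e+00,  0.00000000e+00,  0.00000000e+00,
         1.00000000e+00]])}
wrist {'fx': 370.25395522024047, 'fy': 370.25395522024047, 'cx': 322.21429333683267, 'cy': 233.62056925369913, 'k1': -0.06921121719226564, 'tool_from_camera': array([[-3.92458966e-04,  9.63979334e-01,  2.65976858e-01,
         6.68712066e-02],
       [ 9.99999922e-01,  3.64323017e-04,  1.55122805e-04,
         2.98732927e-04],
       [ 5.26336875e-05,  2.65976898e-01, -9.63979402e-01,
        -1.42158190e-01],
       [ 0.00000000e+00,  0.00000000e+00,  0.00000000e+00,
         1.00000000e+00]])}
```

View pics/scene0.png

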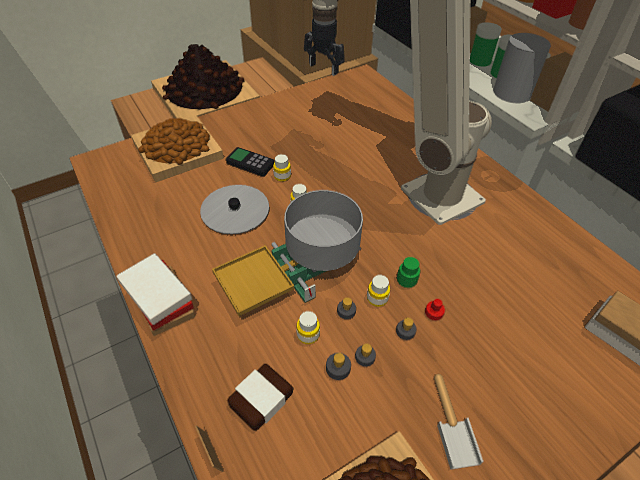

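View pics/top0.png

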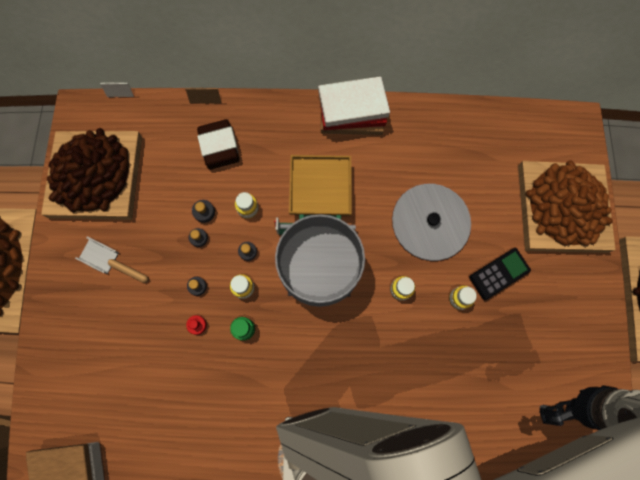

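View pics/wrist0.png

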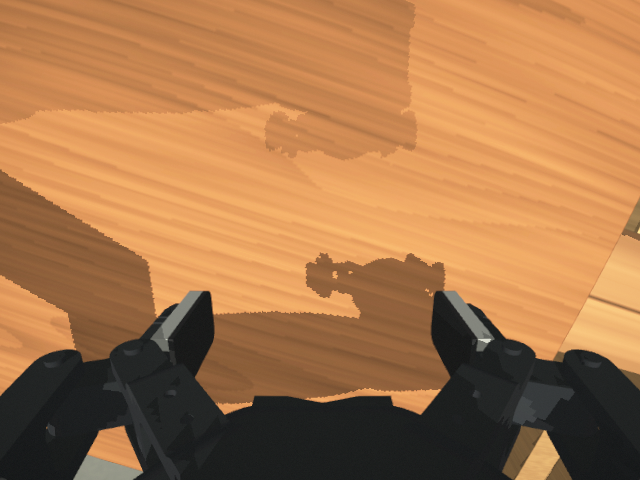

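```bash
cat >> h.py <<'E'
def ray(c,uv):
    uv=np.asarray(uv,float)
    K=np.array([[c['fx'],0,c['cx']],[0,c['fy'],c['cy']],[0,0,1]])
    d=cv2.undistortPoints(uv.reshape(1,1,2),K,np.array([c['k1'],0,0,0,0.]))[0,0]
    T=c['pose'] if 'pose' in c else tool(c['obs'])@c['tool_from_camera']
    return T[:3,3], T[:3,:3]@np.array([d[0],-d[1],-1.])
def tool(o):
    from scipy.spatial.transform import Rotation as R
    T=np.eye(4);T[:3,:3]=R.from_quat(o['tool_rot']).as_matrix();T[:3,3]=o['eef_pos'];return T
def onz(c,uv,z):
    p,d=ray(c,uv); return p+d*(z-p[2])/d[2]
def tri(c1,a,c2,b):
    p,d=ray(c1,a);q,e=ray(c2,b);d=d/np.linalg.norm(d);e=e/np.linalg.norm(e)
    s=np.linalg.lstsq(np.c_[d,-e],q-p,rcond=None)[0]
    x,y=p+s[0]*d,q+s[1]*e
    return (x+y)/2,np.linalg.norm(x-y)
def proj(c,P):
    T=c['pose'] if 'pose' in c else tool(c['obs'])@c['tool_from_camera']
    q=np.linalg.inv(T)@np.r_[P,1]; s=np.array([q[0]/-q[2],-q[1]/-q[2]]); s=s*(1+c['k1']*s@s)
    return np.array([c['fx']*s[0]+c['cx'],c['fy']*s[1]+c['cy']])
def blobs(c,lo,hi,amin=15,amax=1e6,roi=None):
    hsv=cv2.cvtColor(c['pixels'],cv2.COLOR_RGB2HSV); m=cv2.inRange(hsv,lo,hi)
    if roi: 
        k=np.zeros_like(m);k[roi[1]:roi[3],roi[0]:roi[2]]=255;m&=k
    n,l,s,ce=cv2.connectedComponentsWithStats(m)
    return [(tuple(ce[i].round(1)),int(s[i,4]),s[i,:4].tolist()) for i in range(1,n) if amin<=s[i,4]<=amax],m
E
python3 - <<'E'
from h import *
t=snap('top','top1.png'); s=snap('scene','scene1.png')
for c,roi,f in [(t,(150,140,540,350),'top_z.png'),(s,(180,110,480,420),'sc_z.png')]:
    im=cv2.cvtColor(c['pixels'],cv2.COLOR_RGB2BGR)[roi[1]:roi[3],roi[0]:roi[2]]
    k=min(800/im.shape[1],600/im.shape[0]);cv2.imwrite('pics/'+f,cv2.resize(im,None,fx=k,fy=k,interpolation=cv2.INTER_CUBIC))
    print('white',[b[:2] for b in blobs(c,(0,0,200),(180,60,255),60,400,roi)[0]])
    print('yellow',[b[:2] for b in blobs(c,(24,150,100),(34,255,255),15,900,roi)[0]])
    print('brass',[b[:2] for b in blobs(c,(13,120,90),(24,255,255),25,300,roi)[0]])
    print('black',[b[:2] for b in blobs(c,(0,0,0),(180,255,60),40,900,roi)[0]])
E
```

```text
white [((np.float64(214.7), np.float64(144.9)), 355), ((np.float64(243.5), np.float64(199.8)), 163), ((np.float64(238.6), np.float64(283.4)), 199), ((np.float64(405.6), np.float64(285.4)), 189), ((np.float64(467.7), np.float64(294.9)), 176)]
yellow [((np.float64(239.3), np.float64(209.6)), 30), ((np.float64(396.7), np.float64(290.7)), 69), ((np.float64(235.2), np.float64(293.2)), 18), ((np.float64(457.1), np.float64(299.5)), 68)]
brass [((np.float64(247.4), np.float64(206.0)), 148), ((np.float64(199.2), np.float64(205.9)), 88), ((np.float64(194.0), np.float64(233.6)), 81), ((np.float64(245.0), np.float64(247.6)), 76), ((np.float64(242.6), np.float64(285.6)), 183), ((np.float64(402.0), np.float64(286.3)), 125), ((np.float64(192.7), np.float64(283.5)), 80), ((np.float64(461.1), np.float64(295.6)), 124), ((np.float64(233.1), np.float64(329.1)), 42)]
black [((np.float64(222.5), np.float64(158.7)), 521), ((np.float64(205.3), np.float64(213.4)), 285), ((np.float64(433.3), np.float64(219.5)), 145), ((np.float64(200.5), np.float64(239.7)), 183), ((np.float64(249.6), np.float64(253.8)), 158),
[... 584 characters left out ...]
4(374.7), np.float64(303.8)), 19), ((np.float64(307.7), np.float64(330.0)), 150)]
brass [((np.float64(475.3), np.float64(173.9)), 296), ((np.float64(187.0), np.float64(313.3)), 46)]
black [((np.float64(434.9), np.float64(154.3)), 737), ((np.float64(251.1), np.float64(163.4)), 578), ((np.float64(463.9), np.float64(165.0)), 46), ((np.float64(233.8), np.float64(203.3)), 108), ((np.float64(313.8), np.float64(272.8)), 98), ((np.float64(345.4), np.float64(314.7)), 69), ((np.float64(402.9), np.float64(334.5)), 76), ((np.float64(363.1), np.float64(361.7)), 67), ((np.float64(336.4), np.float64(374.4)), 108), ((np.float64(275.1), np.float64(379.4)), 326), ((np.float64(240.9), np.float64(406.7)), 317)]
```

View pics/top_z.png

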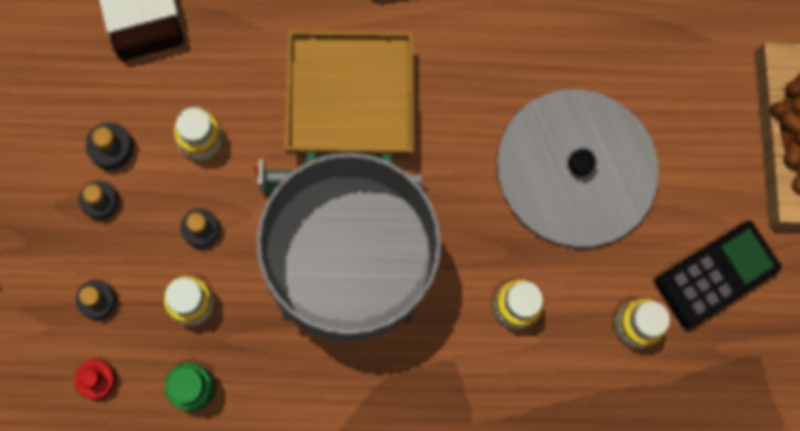

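View pics/sc_z.png

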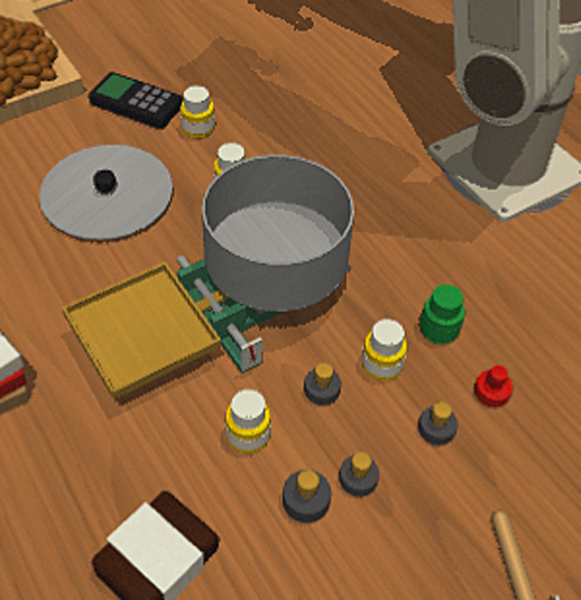

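```bash
cat > m.py <<'E'
from h import *
t=optics.camera('top'); s=optics.camera('scene')
print('jars cap z=.063'); 
for u in [(243.5,199.8),(238.6,283.4),(405.6,285.4),(467.7,294.9)]: print(u,onz(t,u,.065).round(4))
W={'w500':((199.2,205.9),.048),'a':((194,233.6),.041),'b':((245,247.6),.041),'c':((192.7,283.5),.041)}
for k,(u,z) in W.items(): print(k,onz(t,u,z).round(4))
print('lidknob',onz(t,(433.3,219.5),.036).round(4), tri(t,(433.3,219.5),s,(233.8,203.3)))
print('jar tri',tri(t,(243.5,199.8),s,(307.8,318.4)),tri(t,(238.6,283.4),s,(380.3,281.2)),tri(t,(405.6,285.4),s,(299,188.3)),tri(t,(467.7,294.9),s,(281,158.2)))
for c,roi in [(t,(260,190,380,310)),(s,(280,180,370,275))]:
    b,m=blobs(c,(0,0,60),(180,60,255),500,1e6,roi)
    b2=[(x[0],x[1],x[2]) for x in b]; print(b2)
    cv2.imwrite('pics/mask%d.png'%(c is t),m)
b,m=blobs(t,(0,0,90),(180,45,200),2000,1e6,(380,170,490,270)); print('lid',b, onz(t,b[0][0],.014))
E
python3 m.py
```

```text
jars cap z=.063
(243.5, 199.8) [0.62   0.2126 0.065 ]
(238.6, 283.4) [0.4096 0.2123 0.065 ]
(405.6, 285.4) [ 0.4145 -0.1894  0.065 ]
(467.7, 294.9) [ 0.3942 -0.3411  0.065 ]
w500 [0.6067 0.3274 0.048 ]
a [0.5358 0.3365 0.041 ]
b [0.5031 0.2052 0.041 ]
c [0.4094 0.3297 0.041 ]
lidknob [ 0.5894 -0.2693  0.036 ] (array([ 0.59157519, -0.27115359,  0.0301118 ]), np.float64(0.0011706369840524104))
jar tri (array([0.61746891, 0.2111457 , 0.07343645]), np.float64(0.00038725020487652184)) (array([0.40832201, 0.21094863, 0.07386298]), np.float64(0.00023780036649412444)) (array([ 0.41330695, -0.18779428,  0.07360877]), np.float64(6.230818483969897e-06)) (array([ 0.39297507, -0.33821544,  0.07402166]), np.float64(0.0001781791536012911))
[((np.float64(319.8), np.float64(261.8)), 5478, [276, 215, 89, 89])]
[((np.float64(322.3), np.float64(228.7)), 5334, [284, 184, 79, 88])]
lid [((np.float64(431.1), np.float64(221.9)), 4451, [393, 184, 77, 76])] [ 0.5890533 -0.2687508  0.014    ]
```

```bash
cat > rim.py <<'E'
from h import *
def fitc(P):
    A=np.c_[2*P[:,:2],np.ones(len(P))]; s=np.linalg.lstsq(A,(P[:,:2]**2).sum(1),rcond=None)[0]
    r=np.sqrt(s[2]+s[0]**2+s[1]**2); res=np.abs(np.linalg.norm(P[:,:2]-s[:2],axis=1)-r)
    return s[:2],r,res
def rob(P):
    for _ in range(6):
        c,r,res=fitc(P); k=res<max(.0015,2*np.median(res)); 
        if k.all(): break
        P=P[k]
    return c,r,res.max(),len(P)
if __name__=='__main__':
  t=snap('top','t2.png');s=snap('scene','s2.png')
  b,m=blobs(t,(0,0,60),(180,60,255),500,1e6,(260,190,380,310))
  cn=max(cv2.findContours(m,cv2.RETR_EXTERNAL,cv2.CHAIN_APPROX_NONE)[0],key=len)[:,0,:]
  cn=cn[cn[:,1]<262]
  for z in (.12,.13,.14,.15,.16,.17): print(z,rob(np.array([onz(t,u,z) for u in cn])))
  b,m=blobs(s,(0,0,60),(180,60,255),500,1e6,(280,180,370,275))
  cn=max(cv2.findContours(m,cv2.RETR_EXTERNAL,cv2.CHAIN_APPROX_NONE)[0],key=len)[:,0,:]
  cn=cn[cn[:,1]<215]
  for z in (.12,.13,.14,.15,.16,.17): print(z,rob(np.array([onz(s,u,z) for u in cn])))
  b,m=blobs(t,(14,120,90),(26,255,255),1000,1e6,(280,150,360,220)); print(b)
  cn=max(cv2.findContours(m,cv2.RETR_EXTERNAL,cv2.CHAIN_APPROX_NONE)[0],key=len); print(cv2.minAreaRect(cn))
  for n,roi,c in(('a',(260,140,380,320),t),('b',(200,170,380,320),s)):
    im=cv2.cvtColor(c['pixels'],cv2.COLOR_RGB2BGR)[roi[1]:roi[3],roi[0]:roi[2]]
    cv2.imwrite('pics/pot_%s.png'%n,cv2.resize(im,None,fx=3.3,fy=3.3,interpolation=cv2.INTER_CUBIC))
E
python3 rim.py
```

```text
0.12 (array([0.47076618, 0.01976182]), np.float64(0.10078559646171971), np.float64(0.001461757987722384), 95)
0.13 (array([0.46876193, 0.01984795]), np.float64(0.09988037551673724), np.float64(0.0014486289891978976), 95)
0.14 (array([0.46675767, 0.01993408]), np.float64(0.09897515457175247), np.float64(0.0014354999906760202), 95)
0.15 (array([0.46475341, 0.0200202 ]), np.float64(0.09806993362676818), np.float64(0.0014223709921536432), 95)
0.16 (array([0.46274916, 0.02010633]), np.float64(0.09716471268178206), np.float64(0.001409241993633334), 95)
0.17 (array([0.4607449 , 0.02019246]), np.float64(0.09625949173679708), np.float64(0.0013961129951114981), 95)
0.12 (array([ 0.43687701, -0.01513169]), np.float64(0.10279109834193904), np.float64(0.0014357831680227306), 60)
0.13 (array([ 0.44214431, -0.00698423]), np.float64(0.10164968230015427), np.float64(0.00141983990088268), 60)
0.14 (array([0.4474116 , 0.00116322]), np.float64(0.10050826625836926), np.float64(0.0014038966337423103), 60)
0.15 (array([0.4526789 , 0.00931068]), np.float64(0.09936685021658467), np.float64(0.001387953366602468), 60)
0.16 (array([0.4579462 , 0.01745813]), np.float64(0.09822543417479851), np.float64(0.0013720100994611684), 60)
0.17 (array([0.4632135 , 0.02560559]), np.float64(0.09708401813301419), np.float64(0.0013560668323211872), 60)
[((np.float64(320.1), np.float64(184.7)), 3641, [288, 154, 64, 61])]
((319.5, 184.0), (60.0, 63.0), 90.0)
```

View pics/pot_b.png

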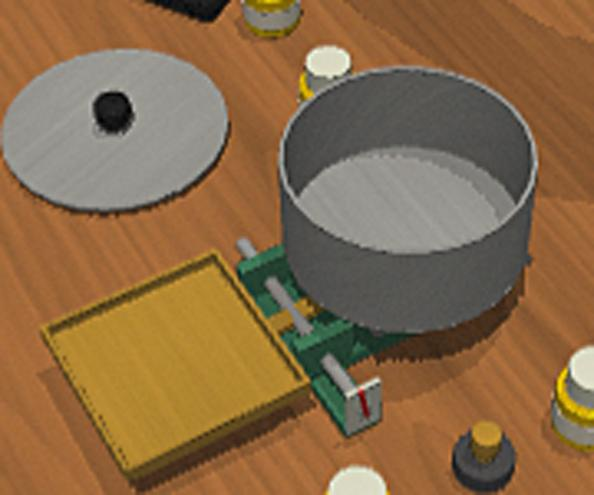

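View pics/pot_a.png

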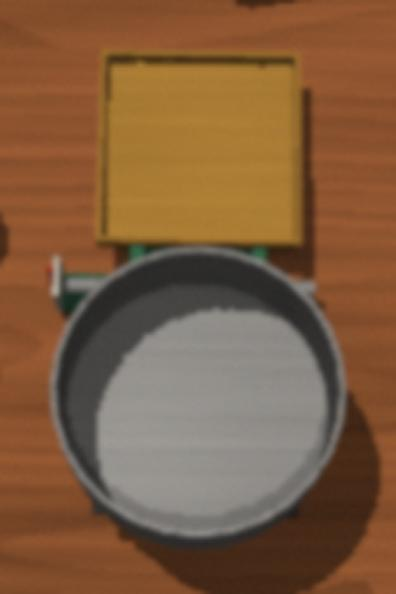

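```bash
cat >> h.py <<'E'
def d(x,y,z,yaw=0.):
    "tool-axes shift and turn from present to target"
    from scipy.spatial.transform import Rotation as R
    o=sensors.get_obs(); r=R.from_quat(o['tool_rot'])
    tgt=R.from_euler('z',yaw)*R.from_quat([1,0,0,0])
    print('shift',r.inv().apply(np.array([x,y,z])-o['eef_pos']).round(4),'turn',(r.inv()*tgt).as_rotvec().round(4),'at',o['eef_pos'].round(4),'t',round(o['clock'],2),'F',o['ft_force'].round(1),'w',round(o['grip_width'],4))
E
python3 -c "
from h import *
d(.393,-.338,.16)"
```

```text
shift [ 0.269  -0.0569  0.0712] turn [-2.000e-04  0.000e+00  3.148e-01] at [ 0.1548 -0.4754  0.2312] t 0.45 F [-0.6 -0.8  0.5] w 0.0856
```

apply_moves(plan=[0.269, -0.057, 0.071, 0, 0, 0.3148, 0.269, -0.057, 0.071, 0, 0, 0.3148, 0.269, -0.057, 0.071, 0, 0, 0.3148, 0.269, -0.057, 0.071, 0, 0, 0.3148, 0.269, -0.057, 0.071, 0, 0, 0.3148, 0.269, -0.057, 0.071, 0, 0, 0.3148, 0.269, -0.057, 0.071, 0, 0, 0.3148, 0.269, -0.057, 0.071, 0, 0, 0.3148, 0.269, -0.057, 0.071, 0, 0, 0.3148, 0.269, -0.057, 0.071, 0, 0, 0.3148], grip=0.07)

```text
clock: 1.28
eef_pos: [0.3928, -0.3378, 0.1603]
tool_rot: [1.0, 0.0, -0.0, 0.0]
ft_force: [-0.6, 0.4, 0.1]
grip_width: 0.0705
```

```bash
python3 -c "
from h import *
d(.393,-.338,.051)
c=snap('wrist','w1.png')
t=snap('top','t3.png')
for b in blobs(c,(0,0,200),(180,60,255),200)[0]: print(b, onz(c,b[0],.074))
print([proj(c,np.array([.393,-.338,.074]))])
"
```

```text
shift [3.000e-04 1.000e-04 1.093e-01] turn [0.0001 0.0008 0.0009] at [ 0.3928 -0.3378  0.1603] t 1.28 F [-0.6  0.4  0.1] w 0.0705
((np.float64(228.0), np.float64(37.9)), 17721, [96, 0, 264, 93]) [ 0.5125838 -0.2843936  0.074    ]
((np.float64(90.7), np.float64(209.8)), 2825, [61, 179, 60, 62]) [ 0.41261028 -0.18836346  0.074     ]
((np.float64(321.8), np.float64(240.1)), 2975, [290, 210, 64, 61]) [ 0.39237857 -0.33796808  0.074     ]
[array([321.84990337, 239.17263499])]
```

View pics/w1.png

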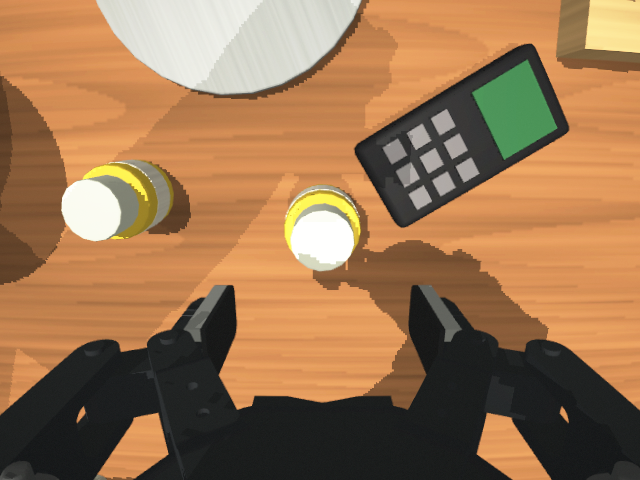

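apply_moves(plan=[0, 0, 0.04, 0, 0, 0, 0, 0, 0.08, 0, 0, 0, 0, 0, 0.1, 0, 0, 0, 0, 0, 0.109, 0, 0, 0, 0, 0, 0.109, 0, 0, 0])

```text
clock: 1.8
eef_pos: [0.3906, -0.3379, 0.0497]
tool_rot: [1.0, -0.001, -0.002, -0.001]
ft_force: [-0.0, 0.0, -0.1]
grip_width: 0.0699
```

apply_moves(plan=[0, 0, 0, 0, 0, 0, 0, 0, 0, 0, 0, 0, 0, 0, 0, 0, 0, 0, 0, 0, 0, 0, 0, 0, 0, 0, 0, 0, 0, 0, 0, 0, 0, 0, 0, 0, 0, 0, -0.02, 0, 0, 0, 0, 0, -0.05, 0, 0, 0, 0, 0, -0.09, 0, 0, 0, 0, 0, -0.13, 0, 0, 0, 0, 0, -0.17, 0, 0, 0, 0, 0, -0.17, 0, 0, 0], grip=0.03)

```text
clock: 2.8
eef_pos: [0.3966, -0.341, 0.231]
tool_rot: [1.0, 0.0, 0.006, 0.006]
ft_force: [1.5, -0.9, -1.3]
grip_width: 0.0401
```

```bash
python3 -c "
from h import *
d(.4285,-.016,.22)
c=snap('wrist','w2.png')"
```

```text
shift [ 0.0319 -0.3251  0.0077] turn [ 0.0112 -0.0128  0.0002] at [ 0.3966 -0.341   0.231 ] t 2.8 F [ 1.5 -0.9 -1.3] w 0.0401
```

View pics/w2.png

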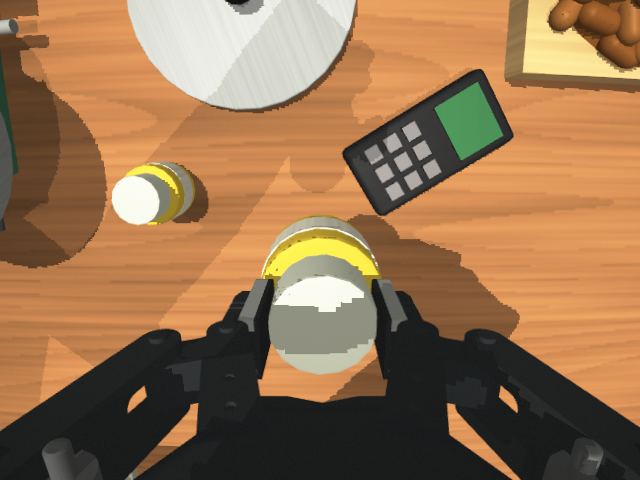

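apply_moves(plan=[0, 0, -0.03, 0, 0, 0, 0.005, -0.03, -0.03, 0, 0, 0, 0.01, -0.065, -0.03, 0, 0, 0, 0.015, -0.1, -0.03, 0, 0, 0, 0.02, -0.14, -0.03, 0, 0, 0, 0.025, -0.18, -0.03, 0, 0, 0, 0.03, -0.22, -0.03, 0, 0, 0, 0.035, -0.26, -0.03, 0, 0, 0, 0.035, -0.295, -0.03, 0, 0, 0, 0.035, -0.315, -0.03, 0, 0, 0, 0.035, -0.322, -0.03, 0, 0, 0, 0.035, -0.322, -0.03, 0, 0, 0])

```text
clock: 3.85
eef_pos: [0.4272, -0.0145, 0.2504]
tool_rot: [1.0, 0.002, -0.001, 0.0]
ft_force: [0.8, -0.4, -2.9]
grip_width: 0.0404
```

apply_moves(plan=[0, 0, 0, 0, 0, 0, 0, 0, 0, 0, 0, 0])

```text
clock: 4.02
eef_pos: [0.4278, -0.017, 0.2509]
tool_rot: [1.0, -0.001, -0.0, 0.0]
ft_force: [-0.2, -0.1, -2.0]
grip_width: 0.0402
```

```bash
python3 -c "
from h import *
d(.4285,-.016,.125)
c=snap('wrist','w3.png');c=snap('scene','s3.png')
cv2.imwrite('pics/s3z.png',cv2.resize(cv2.imread('pics/s3.png')[160:340,180:400],None,fx=3.3,fy=3.3))"
```

```text
shift [ 0.0008 -0.0011  0.1259] turn [ 0.0006  0.0008 -0.0013] at [ 0.4278 -0.017   0.2509] t 4.02 F [-0.2 -0.1 -2. ] w 0.0402
```

View pics/w3.png

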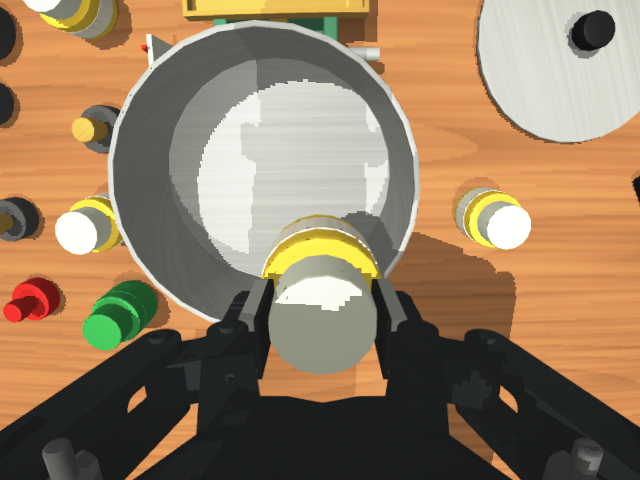

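View pics/s3z.png

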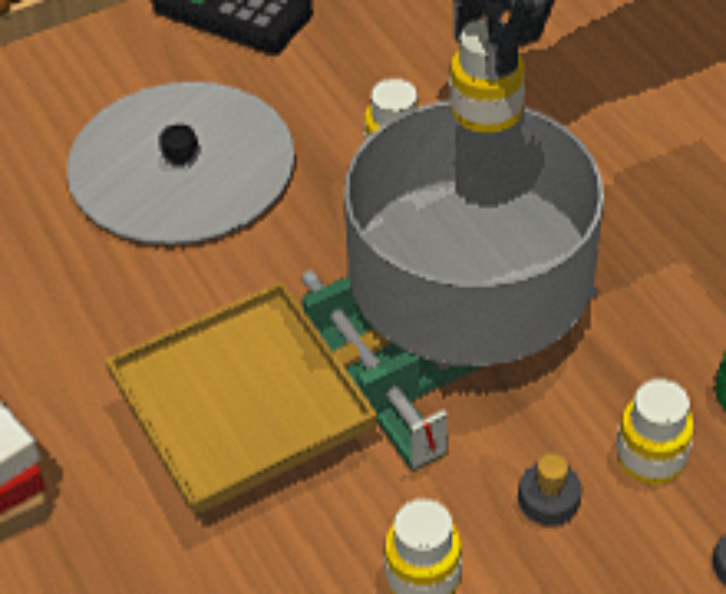

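```bash
cat > wr.py <<'E'
from h import *; from rim import rob
c=optics.camera('wrist'); c['obs']=sensors.get_obs()
b,m=blobs(c,(0,0,60),(180,55,255),500,1e6,(95,15,430,250))
# outer edge: scan from centre rays outward, last wood->? use non-wood mask hull
n,l,s,ce=cv2.connectedComponentsWithStats(m); i=1+np.argmax(s[1:,4]); 
cn=max(cv2.findContours((l==i).astype('uint8'),cv2.RETR_EXTERNAL,cv2.CHAIN_APPROX_NONE)[0],key=len)
h=cn[:,0,:]; h=h[(h[:,1]<230)&(h[:,1]>20)]
print(s[i])
for z in (.14,.15,.155,.16,.165,.17): print(z,rob(np.array([onz(c,u,z) for u in h])))
E
python3 wr.py
```

```text
[   95    20   325   230 59852]
0.14 (array([0.45507672, 0.02426829]), np.float64(0.1084617406310592), np.float64(0.0014917753595867222), 440)
0.15 (array([0.45664345, 0.02262395]), np.float64(0.10419257399791185), np.float64(0.0015494409395390568), 440)
0.155 (array([0.45740914, 0.02181372]), np.float64(0.10207554540634489), np.float64(0.001523113295927872), 443)
0.16 (array([0.45819729, 0.02098404]), np.float64(0.09993372875783925), np.float64(0.0014911543247373565), 445)
0.165 (array([0.45898544, 0.02015437]), np.float64(0.0977919121093323), np.float64(0.0014591953535485203), 445)
0.17 (array([0.4597656 , 0.01933782]), np.float64(0.09566249797843368), np.float64(0.0015320592917960618), 445)
```

apply_moves(plan=[0, 0, 0.03, 0, 0, 0, 0, 0, 0.06, 0, 0, 0, 0, 0, 0.085, 0, 0, 0, 0, 0, 0.105, 0, 0, 0, 0, 0, 0.118, 0, 0, 0, 0, 0, 0.123, 0, 0, 0, 0, 0, 0.126, 0, 0, 0, 0, 0, 0.129, 0, 0, 0, 0, 0, 0.129, 0, 0, 0])

```text
clock: 4.92
eef_pos: [0.4285, -0.0163, 0.1227]
tool_rot: [1.0, -0.0, 0.001, 0.0]
ft_force: [-0.6, 0.4, -2.5]
grip_width: 0.0399
```

```bash
python3 -c "
from h import *
d(.4285,-.016,.121)
c=snap('scene','s4.png')
cv2.imwrite('pics/s4z.png',cv2.resize(cv2.imread('pics/s4.png')[160:340,180:400],None,fx=3.3,fy=3.3))"
```

```text
shift [ 0.     -0.0003  0.0017] turn [ 0.     -0.001  -0.0006] at [ 0.4285 -0.0163  0.1227] t 4.92 F [-0.6  0.4 -2.5] w 0.0399
```

View pics/s4z.png

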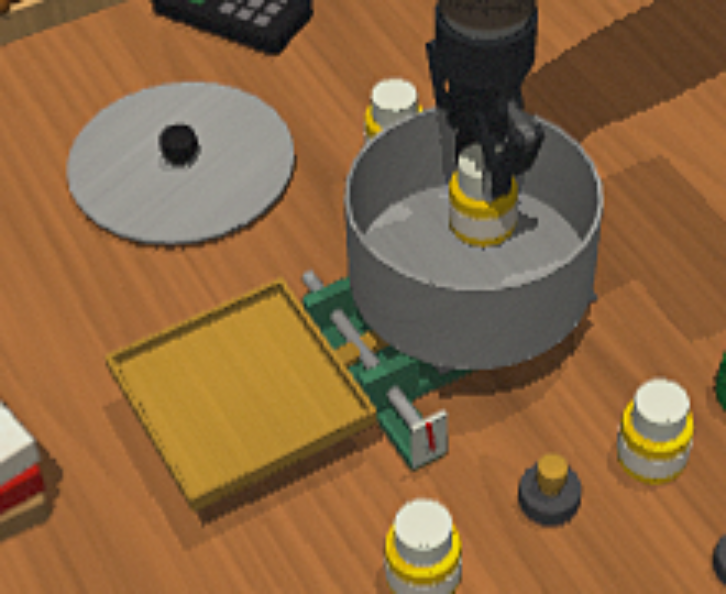

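apply_moves(plan=[0, 0, 0.001, 0, 0, 0, 0, 0, 0.002, 0, 0, 0, 0, 0, 0.003, 0, 0, 0, 0, 0, 0.003, 0, 0, 0])

```text
clock: 5.3
eef_pos: [0.4283, -0.016, 0.1195]
tool_rot: [1.0, 0.0, 0.0, 0.0]
ft_force: [-0.0, -0.5, -2.2]
grip_width: 0.0403
```

apply_moves(plan=[0, 0, 0.001, 0, 0, 0, 0, 0, 0.002, 0, 0, 0, 0, 0, 0.003, 0, 0, 0, 0, 0, 0.003, 0, 0, 0])

```text
clock: 5.63
eef_pos: [0.428, -0.0159, 0.1162]
tool_rot: [1.0, 0.0, 0.0, -0.0]
ft_force: [0.4, -0.8, -1.3]
grip_width: 0.0397
```

apply_moves(plan=[0, 0, 0.001, 0, 0, 0, 0, 0, 0.002, 0, 0, 0, 0, 0, 0.002, 0, 0, 0, 0, 0, 0.002, 0, 0, 0])

```text
clock: 5.97
eef_pos: [0.4279, -0.0159, 0.1142]
tool_rot: [1.0, 0.0, -0.0, -0.0]
ft_force: [-0.2, -0.4, 0.1]
grip_width: 0.0399
```

apply_moves(plan=[0, 0, 0, 0, 0, 0, 0, 0, 0, 0, 0, 0, 0, 0, 0, 0, 0, 0, 0, 0, -0.01, 0, 0, 0, 0, 0, -0.03, 0, 0, 0, 0, 0, -0.06, 0, 0, 0, 0, 0, -0.1, 0, 0, 0, 0, 0, -0.12, 0, 0, 0, 0, 0, -0.12, 0, 0, 0], grip=0.055)

```text
clock: 6.72
eef_pos: [0.4311, -0.016, 0.2395]
tool_rot: [1.0, -0.0, 0.005, 0.0]
ft_force: [0.3, 0.6, -0.7]
grip_width: 0.0552
```

```bash
python3 -c "
from h import *
d(.413,-.188,.051)
c=snap('wrist','w5.png')
c=snap('scene','s5.png')
cv2.imwrite('pics/s5z.png',cv2.resize(cv2.imread('pics/s5.png')[130:340,180:430],None,fx=2.8,fy=2.8))"
```

```text
shift [-0.02    0.1719  0.1884] turn [ 0.0003 -0.0102 -0.    ] at [ 0.4311 -0.016   0.2395] t 6.72 F [ 0.3  0.6 -0.7] w 0.0552
```

View pics/w5.png

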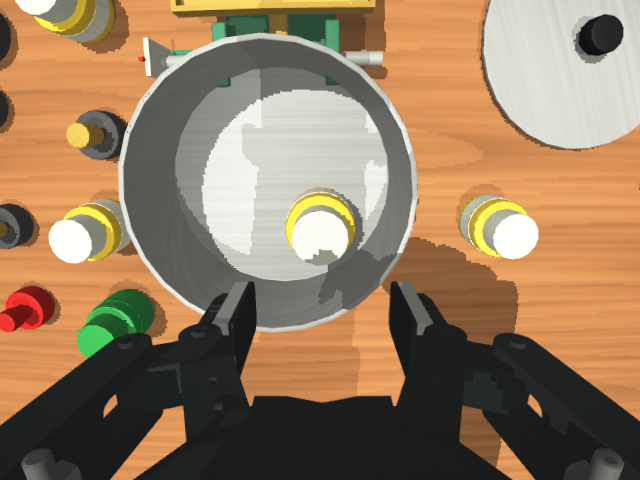

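View pics/s5z.png

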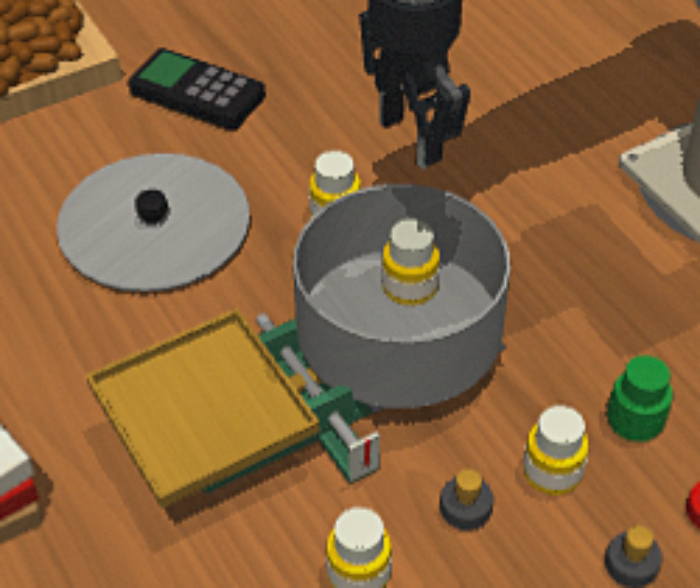

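apply_moves(plan=[-0.005, 0.03, 0, 0, 0, 0, -0.01, 0.07, 0.01, 0, 0, 0, -0.016, 0.11, 0.03, 0, 0, 0, -0.016, 0.145, 0.05, 0, 0, 0, -0.016, 0.172, 0.07, 0, 0, 0, -0.016, 0.172, 0.08, 0, 0, 0, -0.016, 0.172, 0.08, 0, 0, 0, -0.016, 0.172, 0.08, 0, 0, 0], grip=0.07)

```text
clock: 7.48
eef_pos: [0.4102, -0.1874, 0.1525]
tool_rot: [1.0, -0.0, -0.002, -0.001]
ft_force: [0.3, 0.1, 1.4]
grip_width: 0.0698
```

```bash
python3 -c "
from h import *
d(.413,-.188,.05)
c=snap('wrist','w6.png')
for b in blobs(c,(0,0,200),(180,60,255),1000,5000)[0]: print(b, onz(c,b[0],.074))
"
```

```text
shift [0.0033 0.0009 0.1024] turn [-0.0024  0.0044 -0.0009] at [ 0.4102 -0.1874  0.1525] t 7.48 F [0.3 0.1 1.4] w 0.0698
((np.float64(322.6), np.float64(237.7)), 3117, [289, 207, 67, 63]) [ 0.41334093 -0.1878058   0.074     ]
((np.float64(8.9), np.float64(248.9)), 1139, [0, 213, 23, 69]) [0.40553258 0.02059067 0.074     ]
```

apply_moves(plan=[0, 0, 0.04, 0, 0, 0, 0, 0, 0.08, 0, 0, 0, 0, 0, 0.097, 0, 0, 0, 0, 0, 0.103, 0, 0, 0, 0, 0, 0.103, 0, 0, 0, 0, 0, 0.103, 0, 0, 0])

```text
clock: 8.03
eef_pos: [0.4132, -0.1878, 0.0526]
tool_rot: [1.0, 0.001, 0.001, 0.0]
ft_force: [-0.4, -0.2, -0.5]
grip_width: 0.0701
```

apply_moves(plan=[0, 0, 0, 0, 0, 0, 0, 0, 0, 0, 0, 0, 0, 0, 0, 0, 0, 0, 0, 0, 0, 0, 0, 0, 0, 0, 0, 0, 0, 0, 0, 0, -0.02, 0, 0, 0, 0, 0, -0.05, 0, 0, 0, 0, 0, -0.09, 0, 0, 0, 0, 0, -0.13, 0, 0, 0, 0, 0, -0.17, 0, 0, 0, 0, 0, -0.2, 0, 0, 0, 0, 0, -0.2, 0, 0, 0], grip=0.03)

```text
clock: 9.03
eef_pos: [0.4153, -0.1895, 0.259]
tool_rot: [1.0, -0.0, 0.006, 0.003]
ft_force: [1.0, -0.4, -1.7]
grip_width: 0.0397
```

apply_moves(plan=[0, 0, 0, 0, 0, 0])

```text
clock: 9.12
eef_pos: [0.4131, -0.1886, 0.2537]
tool_rot: [1.0, -0.0, 0.003, 0.001]
ft_force: [1.0, 0.0, -3.0]
grip_width: 0.0403
```

```bash
python3 -c "
from h import *
d(.494,-.016,.250)
"
```

```text
shift [ 0.0809 -0.1726  0.0037] turn [ 0.0024 -0.0052 -0.0002] at [ 0.4131 -0.1886  0.2537] t 9.12 F [ 1.  0. -3.] w 0.0403
```

apply_moves(plan=[0.01, -0.03, 0, 0, 0, 0, 0.03, -0.065, 0, 0, 0, 0, 0.05, -0.1, 0, 0, 0, 0, 0.07, -0.135, 0, 0, 0, 0, 0.08, -0.16, 0, 0, 0, 0, 0.081, -0.172, 0, 0, 0, 0, 0.081, -0.172, 0, 0, 0, 0, 0.081, -0.172, 0.0, 0, 0, 0])

```text
clock: 9.78
eef_pos: [0.4916, -0.0158, 0.2496]
tool_rot: [1.0, 0.001, -0.002, 0.0]
ft_force: [-0.7, -0.6, -2.1]
grip_width: 0.0401
```

```bash
python3 -c "
from h import *
d(.494,-.016,.117)
c=snap('wrist','w7.png')
"; python3 wr.py
```

```text
shift [2.900e-03 1.000e-04 1.326e-01] turn [0.0007 0.0039 0.0014] at [ 0.4916 -0.0158  0.2496] t 9.78 F [-0.7 -0.6 -2.1] w 0.0401
[  137   120   270   130 23481]
0.14 (array([0.47745446, 0.01869919]), np.float64(0.08539669895411421), np.float64(0.004586260721022528), 257)
0.15 (array([0.48069224, 0.01726931]), np.float64(0.0820148924912196), np.float64(0.004404639577150121), 257)
0.155 (array([0.48231113, 0.01655437]), np.float64(0.08032398925977133), np.float64(0.004313829005214639), 257)
0.16 (array([0.48393002, 0.01583943]), np.float64(0.07863308602832275), np.float64(0.004223018433279685), 257)
0.165 (array([0.48554891, 0.01512449]), np.float64(0.07694218279687642), np.float64(0.00413220786134208), 257)
0.17 (array([0.4871678 , 0.01440956]), np.float64(0.0752512795654267), np.float64(0.0040413972894075), 257)
```

View pics/w7.png

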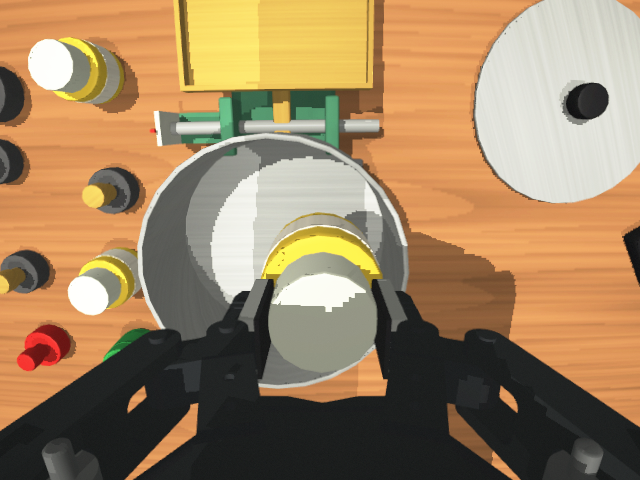

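apply_moves(plan=[0, 0, 0.03, 0, 0, 0, 0, 0, 0.06, 0, 0, 0, 0, 0, 0.09, 0, 0, 0, 0, 0, 0.11, 0, 0, 0, 0, 0, 0.125, 0, 0, 0, 0, 0, 0.13, 0, 0, 0, 0, 0, 0.13, 0, 0, 0])

```text
clock: 10.47
eef_pos: [0.4913, -0.0172, 0.12]
tool_rot: [1.0, -0.001, -0.002, 0.0]
ft_force: [0.5, 0.4, -1.6]
grip_width: 0.0403
```

```bash
python3 -c "
from h import *
d(.494,-.016,.117)
c=snap('wrist','w8.png')
c=snap('scene','s8.png')
cv2.imwrite('pics/s8z.png',cv2.resize(cv2.imread('pics/s8.png')[160:310,230:380],None,fx=4,fy=4,interpolation=cv2.INTER_CUBIC))
cv2.imwrite('pics/s0z.png',cv2.resize(cv2.imread('pics/scene0.png')[160:310,230:380],None,fx=4,fy=4,interpolation=cv2.INTER_CUBIC))"
```

```text
shift [ 0.0027 -0.0012  0.003 ] turn [ 0.0001  0.0035 -0.0022] at [ 0.4913 -0.0172  0.12  ] t 10.47 F [ 0.5  0.4 -1.6] w 0.0403
```

View pics/s8z.png

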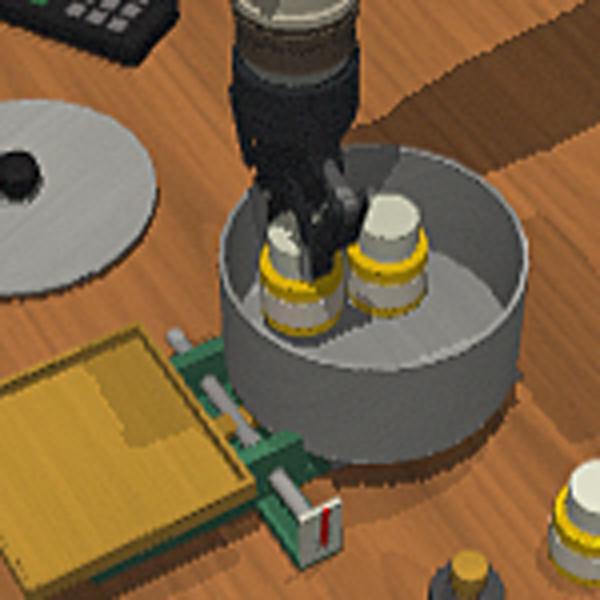

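View pics/s0z.png

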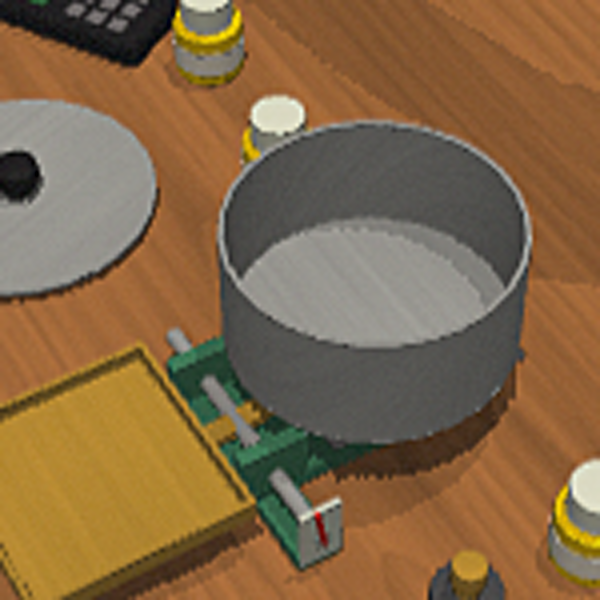

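apply_moves(plan=[0.002, 0, 0.01, 0, 0, 0, 0.002, 0, 0.02, 0, 0, 0, 0.002, 0, 0.023, 0, 0, 0, 0.002, 0, 0.026, 0, 0, 0, 0.002, 0, 0.028, 0, 0, 0, 0.002, 0, 0.03, 0, 0, 0, 0.002, 0, 0.03, 0, 0, 0])

```text
clock: 11.15
eef_pos: [0.4949, -0.016, 0.0955]
tool_rot: [1.0, 0.0, 0.001, 0.0]
ft_force: [-11.2, 0.7, 27.9]
grip_width: 0.0403
```

apply_moves(plan=[0, 0, -0.003, 0, 0, 0, 0, 0, -0.006, 0, 0, 0, 0, 0, -0.006, 0, 0, 0])

```text
clock: 11.4
eef_pos: [0.4952, -0.0159, 0.0977]
tool_rot: [1.0, 0.0, 0.0, 0.0]
ft_force: [-0.1, -0.2, -2.2]
grip_width: 0.04
```

```bash
python3 -c "
from h import *
d(.494,-.016,.117)
c=snap('wrist','w9.png')
c=snap('scene','s9.png')
cv2.imwrite('pics/s9z.png',cv2.resize(cv2.imread('pics/s9.png')[160:310,230:380],None,fx=4,fy=4,interpolation=cv2.INTER_CUBIC))"
```

```text
shift [-0.0012  0.0001 -0.0193] turn [ 0.0002 -0.0007  0.0001] at [ 0.4952 -0.0159  0.0977] t 11.4 F [-0.1 -0.2 -2.2] w 0.04
```

View pics/s9z.png

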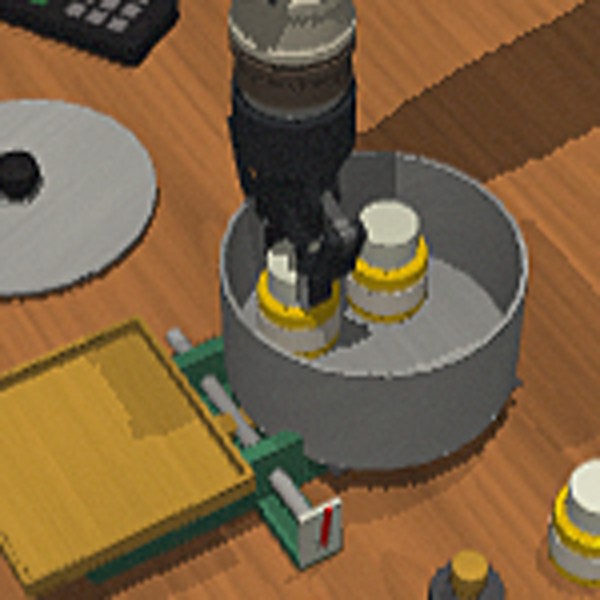

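View pics/w9.png

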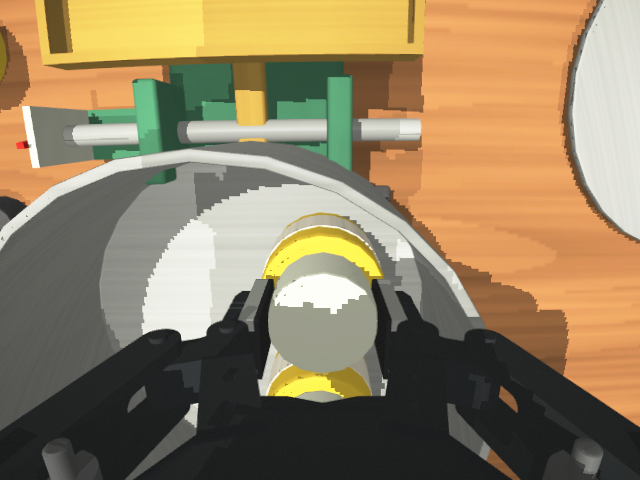

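apply_moves(plan=[0, 0, 0.001, 0, 0, 0, 0, 0, 0.002, 0, 0, 0, 0, 0, 0.002, 0, 0, 0, 0, 0, 0.002, 0, 0, 0])

```text
clock: 11.83
eef_pos: [0.495, -0.0159, 0.0955]
tool_rot: [1.0, 0.0, 0.0, -0.0]
ft_force: [-1.8, -0.1, 5.4]
grip_width: 0.0401
```

Contact at the stop. Release and rise.

apply_moves(plan=[0, 0, 0, 0, 0, 0, 0, 0, 0, 0, 0, 0, 0, 0, 0, 0, 0, 0, 0, 0, 0, 0, 0, 0, 0, 0, -0.01, 0, 0, 0, 0, 0, -0.03, 0, 0, 0, 0, 0, -0.06, 0, 0, 0, 0, 0, -0.1, 0, 0, 0, 0, 0, -0.13, 0, 0, 0, 0, 0, -0.145, 0, 0, 0, 0, 0, -0.145, 0, 0, 0], grip=0.055)

```text
clock: 12.75
eef_pos: [0.4976, -0.0161, 0.2456]
tool_rot: [1.0, -0.0, 0.005, 0.0]
ft_force: [0.2, 0.2, -0.5]
grip_width: 0.0553
```

```bash
python3 -c "
from h import *
d(.408,.211,.16)
c=snap('wrist','w10.png')
c=snap('scene','s10.png')
t=snap('top','t10.png')
cv2.imwrite('pics/s10z.png',cv2.resize(cv2.imread('pics/s10.png')[150:390,190:480],None,fx=2.5,fy=2.5,interpolation=cv2.INTER_CUBIC))"
```

```text
shift [-0.0904 -0.2271  0.0847] turn [ 0.0003 -0.0097 -0.    ] at [ 0.4976 -0.0161  0.2456] t 12.75 F [ 0.2  0.2 -0.5] w 0.0553
```

View pics/w10.png

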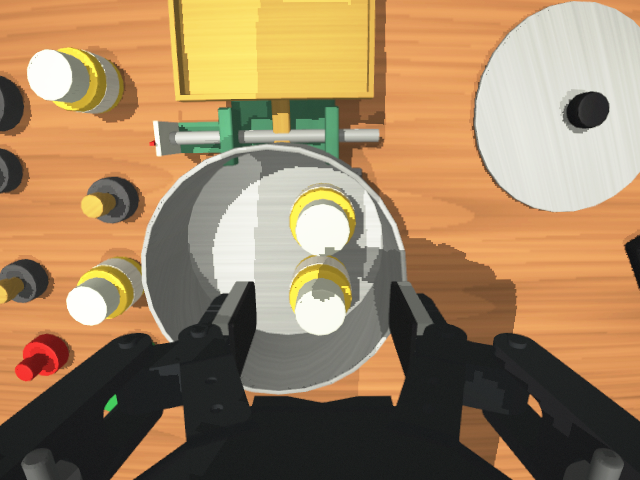

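View pics/s10z.png

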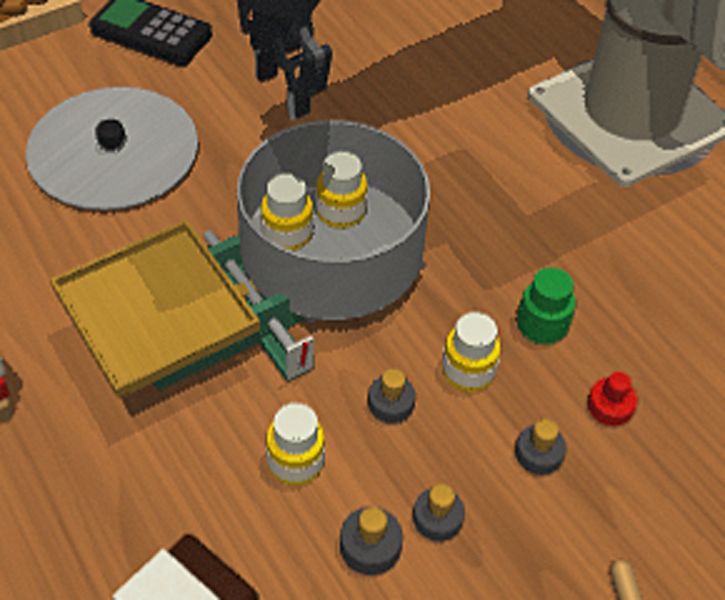

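apply_moves(plan=[-0.01, -0.03, 0, 0, 0, 0, -0.03, -0.065, 0, 0, 0, 0, -0.045, -0.1, 0, 0, 0, 0, -0.06, -0.135, 0.01, 0, 0, 0, -0.075, -0.17, 0.03, 0, 0, 0, -0.087, -0.205, 0.055, 0, 0, 0, -0.087, -0.223, 0.075, 0, 0, 0, -0.087, -0.227, 0.082, 0, 0, 0, -0.087, -0.227, 0.082, 0, 0, 0, -0.087, -0.227, 0.082, 0, 0, 0], grip=0.07)

```text
clock: 13.73
eef_pos: [0.4221, 0.0301, 0.1788]
tool_rot: [1.0, 0.024, -0.002, -0.016]
ft_force: [-0.0, 0.0, 0.4]
grip_width: 0.0696
```

```bash
python3 -c "
from h import *
d(.408,.211,.051)
c=snap('wrist','w11.png')
for b in blobs(c,(0,0,200),(180,60,255),1000,5000)[0]: print(b, onz(c,b[0],.074))
"
```

```text
shift [-0.0048 -0.177   0.1337] turn [-0.0327  0.0043  0.0487] at [0.4221 0.0301 0.1788] t 13.73 F [-0.   0.   0.4] w 0.0696
((np.float64(619.7), np.float64(72.5)), 3707, [593, 0, 47, 141]) [ 0.53808063 -0.15161115  0.074     ]
((np.float64(512.5), np.float64(131.7)), 1952, [449, 9, 92, 273]) [ 0.49581553 -0.08652723  0.074     ]
((np.float64(189.4), np.float64(128.3)), 2081, [157, 10, 94, 287]) [0.48716671 0.12385113 0.074     ]
((np.float64(80.4), np.float64(236.3)), 2122, [55, 210, 52, 54]) [0.40811332 0.21009946 0.074     ]
((np.float64(400.8), np.float64(242.3)), 2777, [367, 216, 71, 58]) [ 0.41724506 -0.02164163  0.074     ]
```

```bash
python3 -c "
from h import *
o=sensors.get_obs();print(o['joint_pos'],o['joint_vel'],o['tau'],o['ft_force'])
c=snap('scene','s12.png')
"
```

```text
[ 0.04782981  0.1254525  -0.28102523  1.16956764  0.03276088  3.14066097] [-1.35225885e-05 -1.45470176e-04  3.35405878e-02  4.24654034e-02
  1.29492795e-04 -1.98795932e-04] [-1.16525855e-02 -3.17790985e+01  2.60951167e+01 -3.06247892e-01
  1.12385626e-01  1.21721237e-04] [-0.39181708  0.34289994 -0.47354822]
```

View pics/s12.png

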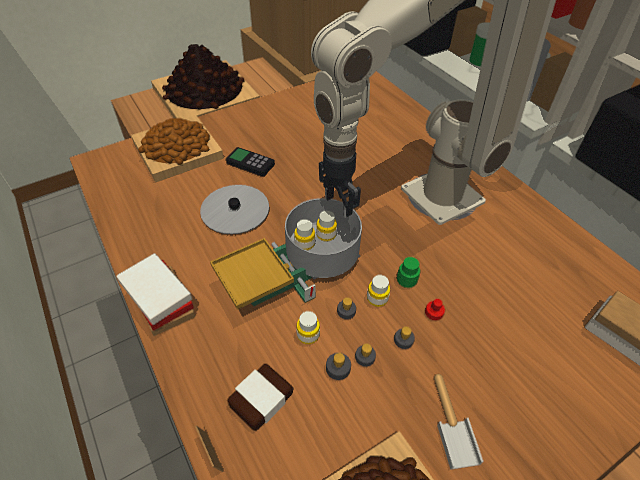

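apply_moves(plan=[0, 0, -0.03, 0, 0, -0.12, 0, 0, -0.06, 0, 0, -0.24, 0, 0, -0.06, 0, 0, -0.36, 0, 0, -0.06, 0, 0, -0.48, 0, 0, -0.06, 0, 0, -0.6, 0, 0, -0.06, 0, 0, -0.72, 0, 0, -0.06, 0, 0, -0.84, 0, 0, -0.06, 0, 0, -0.96, 0, 0, -0.06, 0, 0, -1.08, 0, 0, -0.06, 0, 0, -1.2, 0, 0, -0.06, 0, 0, -1.32, 0, 0, -0.06, 0, 0, -1.44])

```text
clock: 14.83
eef_pos: [0.424, 0.0283, 0.2409]
tool_rot: [0.733, 0.68, 0.011, -0.012]
ft_force: [-0.4, -1.0, -0.4]
grip_width: 0.0703
```

```bash
python3 -c "
from h import *
d(.408,.211,.16,np.pi)
print(sensors.get_obs()['joint_pos'])
"
```

```text
shift [ 0.1782 -0.0295  0.0868] turn [ 0.0239 -0.0281 -1.6466] at [0.424  0.0283 0.2409] t 14.83 F [-0.4 -1.  -0.4] w 0.0703
[ 0.04324782  0.08737302 -0.15591171  1.32745714  0.0328393   1.69004222]
```

apply_moves(plan=[0.02, -0.005, 0.01, 0, 0, -0.12, 0.05, -0.01, 0.02, 0, 0, -0.24, 0.08, -0.015, 0.03, 0, 0, -0.36, 0.11, -0.02, 0.04, 0, 0, -0.48, 0.14, -0.025, 0.06, 0, 0, -0.6, 0.165, -0.03, 0.08, 0, 0, -0.72, 0.178, -0.03, 0.085, 0, 0, -0.84, 0.178, -0.03, 0.085, 0, 0, -0.96, 0.178, -0.03, 0.085, 0, 0, -1.08, 0.178, -0.03, 0.085, 0, 0, -1.2, 0.178, -0.03, 0.085, 0, 0, -1.32, 0.178, -0.03, 0.085, 0, 0, -1.44])

```text
clock: 15.83
eef_pos: [0.4085, 0.2112, 0.1617]
tool_rot: [0.103, 0.995, 0.016, -0.003]
ft_force: [-0.5, 0.0, 0.0]
grip_width: 0.0701
```

```bash
python3 -c "
from h import *
d(.408,.211,.16,np.pi)
c=snap('wrist','w12.png')
for b in blobs(c,(0,0,200),(180,60,255),1000,5000)[0]: print(b, onz(c,b[0],.074))
"
```

```text
shift [ 0.0004 -0.0004  0.0017] turn [ 0.0328 -0.0051 -0.2064] at [0.4085 0.2112 0.1617] t 15.83 F [-0.5  0.   0. ] w 0.0701
((np.float64(318.4), np.float64(238.0)), 2949, [287, 208, 63, 61]) [0.4065655  0.21147745 0.074     ]
((np.float64(88.6), np.float64(321.7)), 3865, [12, 270, 135, 90]) [0.43160059 0.04208219 0.074     ]
```

apply_moves(plan=[0, 0, 0.02, 0.015, -0.002, -0.1, 0, 0, 0.04, 0.033, -0.005, -0.206, 0, 0, 0.04, 0.033, -0.005, -0.206, 0, 0, 0.04, 0.033, -0.005, -0.206])

```text
clock: 16.22
eef_pos: [0.4073, 0.2121, 0.1209]
tool_rot: [0.005, 1.0, -0.001, -0.002]
ft_force: [-1.1, -0.3, 0.1]
grip_width: 0.0699
```

```bash
python3 -c "
from h import *
d(.4075,.211,.051,np.pi)
"
```

```text
shift [-0.0005 -0.001   0.0699] turn [-0.0013 -0.0031 -0.0103] at [0.4073 0.2121 0.1209] t 16.22 F [-1.1 -0.3  0.1] w 0.0699
```

apply_moves(plan=[0, 0, 0.035, 0, 0, 0, 0, -0.001, 0.06, 0, 0, 0, 0, -0.001, 0.068, 0, 0, 0, 0, -0.001, 0.069, 0, 0, 0, 0, -0.001, 0.069, 0, 0, 0])

```text
clock: 16.63
eef_pos: [0.4085, 0.2114, 0.0533]
tool_rot: [0.004, 1.0, 0.0, -0.0]
ft_force: [-0.1, 0.2, -0.5]
grip_width: 0.0703
```

apply_moves(plan=[0, 0, 0, 0, 0, 0, 0, 0, 0, 0, 0, 0, 0, 0, 0, 0, 0, 0, 0, 0, 0, 0, 0, 0, 0, 0, 0, 0, 0, 0, 0, 0, -0.02, 0, 0, 0, 0, 0, -0.05, 0, 0, 0, 0, 0, -0.09, 0, 0, 0, 0, 0, -0.13, 0, 0, 0, 0, 0, -0.16, 0, 0, 0, 0, 0, -0.18, 0, 0, 0, 0, 0, -0.18, 0, 0, 0], grip=0.03)

```text
clock: 17.63
eef_pos: [0.4106, 0.2127, 0.2381]
tool_rot: [0.003, 1.0, 0.002, 0.004]
ft_force: [0.5, 0.4, -3.1]
grip_width: 0.04
```

apply_moves(plan=[0, 0, 0, 0, 0, 0])

```text
clock: 17.72
eef_pos: [0.4086, 0.2116, 0.2337]
tool_rot: [0.003, 1.0, 0.001, 0.001]
ft_force: [0.3, -0.8, -3.8]
grip_width: 0.04
```

```bash
python3 -c "
from h import *
d(.4275,.057,.231,np.pi)
"
```

```text
shift [-0.0199 -0.1545  0.0026] turn [ 0.0012  0.0021 -0.0067] at [0.4086 0.2116 0.2337] t 17.72 F [ 0.3 -0.8 -3.8] w 0.04
```

apply_moves(plan=[-0.005, -0.03, 0, 0, 0, 0, -0.01, -0.065, 0, 0, 0, 0, -0.015, -0.1, 0, 0, 0, 0, -0.02, -0.13, 0, 0, 0, 0, -0.02, -0.15, 0, 0, 0, 0, -0.02, -0.154, 0, 0, 0, -0.006, -0.02, -0.154, 0, 0, 0, -0.006, -0.02, -0.154, 0.0, 0, 0, -0.006])

```text
clock: 18.38
eef_pos: [0.4261, 0.0574, 0.2312]
tool_rot: [0.001, 1.0, -0.0, -0.002]
ft_force: [0.0, 0.4, -1.9]
grip_width: 0.0397
```

```bash
python3 -c "
from h import *
d(.4275,.057,.095,np.pi)
c=snap('wrist','w13.png')
for b in blobs(c,(0,0,200),(180,60,255),500,5000)[0]: print(b, onz(c,b[0],.117))
"
```

```text
shift [-0.0019 -0.0003  0.1362] turn [-0.0001 -0.0037 -0.0011] at [0.4261 0.0574 0.2312] t 18.38 F [ 0.   0.4 -1.9] w 0.0397
((np.float64(330.0), np.float64(195.0)), 4245, [253, 135, 159, 160]) [0.40083958 0.06239274 0.117     ]
((np.float64(211.4), np.float64(233.0)), 3843, [183, 174, 70, 120]) [ 0.42822877 -0.02316764  0.117     ]
((np.float64(139.4), np.float64(261.6)), 634, [131, 199, 25, 132]) [ 0.45027891 -0.07972604  0.117     ]
((np.float64(217.1), np.float64(305.5)), 840, [202, 289, 37, 38]) [ 0.48573659 -0.0236402   0.117     ]
((np.float64(325.4), np.float64(348.1)), 1649, [284, 331, 83, 33]) [0.52266933 0.05928146 0.117     ]
```

View pics/w13.png

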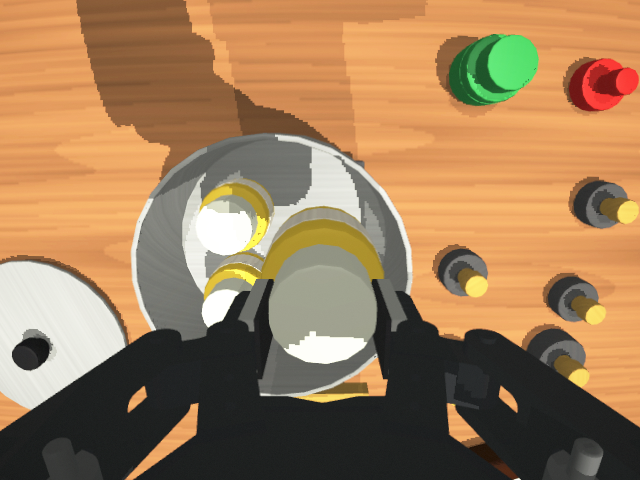

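apply_moves(plan=[0, 0, 0.03, 0, 0, 0, 0, 0, 0.065, 0, 0, 0, 0, 0, 0.095, 0, 0, 0, 0, 0, 0.115, 0, 0, 0, 0, 0, 0.127, 0, 0, 0, 0, 0, 0.131, 0, 0, 0, 0, 0, 0.133, 0, 0, 0, 0, 0, 0.133, 0, 0, 0])

```text
clock: 19.1
eef_pos: [0.427, 0.0579, 0.0995]
tool_rot: [-0.0, 1.0, -0.0, -0.0]
ft_force: [-0.6, 0.5, -2.0]
grip_width: 0.0399
```

apply_moves(plan=[0, 0, 0.001, 0, 0, 0, 0, 0, 0.002, 0, 0, 0, 0, 0, 0.002, 0, 0, 0])

```text
clock: 19.35
eef_pos: [0.4275, 0.0573, 0.0981]
tool_rot: [0.0, 1.0, -0.0, 0.0]
ft_force: [-0.3, 0.3, -2.6]
grip_width: 0.0397
```

apply_moves(plan=[0, 0, 0.001, 0, 0, 0, 0, 0, 0.002, 0, 0, 0, 0, 0, 0.002, 0, 0, 0])

```text
clock: 19.6
eef_pos: [0.4276, 0.0571, 0.0974]
tool_rot: [0.0, 1.0, -0.0, 0.001]
ft_force: [-4.7, -1.0, 9.6]
grip_width: 0.0403
```

Contact; release and rise, then over to the last jar.

apply_moves(plan=[0, 0, 0, 0, 0, 0, 0, 0, 0, 0, 0, 0, 0, 0, 0, 0, 0, 0, 0, 0, 0, 0, 0, 0, 0, 0, -0.01, 0, 0, 0, 0, 0, -0.03, 0, 0, 0, 0, 0, -0.06, 0, 0, 0, 0, 0, -0.1, 0, 0, 0, 0, 0, -0.13, 0, 0, 0, 0, 0, -0.14, 0, 0, 0, 0, 0, -0.14, 0, 0, 0], grip=0.055)

```text
clock: 20.52
eef_pos: [0.4292, 0.0574, 0.2387]
tool_rot: [0.0, 1.0, 0.0, 0.003]
ft_force: [0.8, -1.1, -0.3]
grip_width: 0.0551
```

apply_moves(plan=[-0.03, 0.03, 0, 0, 0, 0, -0.06, 0.055, 0, 0, 0, 0, -0.09, 0.08, 0, 0, 0, 0, -0.12, 0.1, 0.01, 0, 0, 0, -0.15, 0.12, 0.03, 0, 0, 0, -0.175, 0.14, 0.055, 0, 0, 0, -0.19, 0.153, 0.075, 0, 0, 0, -0.19, 0.153, 0.075, 0, 0, 0, -0.19, 0.153, 0.075, 0, 0, 0], grip=0.07)

```text
clock: 21.27
eef_pos: [0.615, 0.2099, 0.1553]
tool_rot: [-0.0, 1.0, -0.002, -0.005]
ft_force: [0.1, -0.1, 0.4]
grip_width: 0.0701
```

```bash
python3 -c "
from h import *
d(.617,.211,.051,np.pi)
c=snap('wrist','w14.png')
for b in blobs(c,(0,0,200),(180,60,255),1000,5000)[0]: print(b, onz(c,b[0],.074))
"
```

```text
shift [-0.0029  0.0015  0.1043] turn [-0.0034 -0.009   0.0004] at [0.615  0.2099 0.1553] t 21.27 F [ 0.1 -0.1  0.4] w 0.0701
((np.float64(22.3), np.float64(97.6)), 1280, [0, 56, 45, 66]) [0.52313683 0.02736085 0.074     ]
((np.float64(325.3), np.float64(247.4)), 2793, [294, 220, 65, 56]) [0.617363  0.2110937 0.074    ]
```

View pics/w14.png

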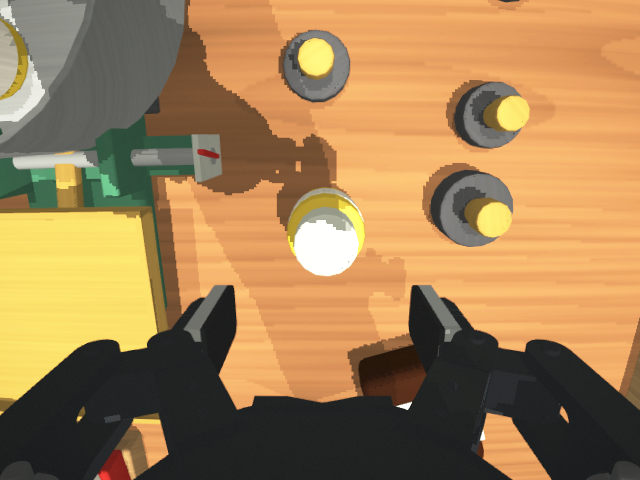

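apply_moves(plan=[0, 0, 0.03, 0, 0, 0, 0, 0.001, 0.065, 0, 0, 0, 0, 0.001, 0.095, 0, 0, 0, 0, 0.001, 0.105, 0, 0, 0, 0, 0.001, 0.105, 0, 0, 0, 0, 0.001, 0.105, 0, 0, 0])

```text
clock: 21.82
eef_pos: [0.6172, 0.2106, 0.0569]
tool_rot: [0.001, 1.0, -0.0, 0.0]
ft_force: [0.4, 0.5, 0.1]
grip_width: 0.0699
```

apply_moves(plan=[0, 0, 0, 0, 0, 0, 0, 0, 0, 0, 0, 0, 0, 0, 0, 0, 0, 0, 0, 0, 0, 0, 0, 0, 0, 0, 0, 0, 0, 0, 0, 0, -0.02, 0, 0, 0, 0, 0, -0.05, 0, 0, 0, 0, 0, -0.09, 0, 0, 0, 0, 0, -0.13, 0, 0, 0, 0, 0, -0.16, 0, 0, 0, 0, 0, -0.18, 0, 0, 0, 0, 0, -0.18, 0, 0, 0], grip=0.03)

```text
clock: 22.82
eef_pos: [0.6196, 0.2119, 0.2424]
tool_rot: [0.0, 1.0, 0.002, 0.005]
ft_force: [0.4, -0.1, -2.3]
grip_width: 0.0399
```

apply_moves(plan=[0, 0, 0, 0, 0, 0])

```text
clock: 22.9
eef_pos: [0.6177, 0.2113, 0.2365]
tool_rot: [0.0, 1.0, 0.0, 0.001]
ft_force: [0.4, 0.2, -2.5]
grip_width: 0.0396
```

```bash
python3 -c "
from h import *
d(.494,.057,.231,np.pi)
"
```

```text
shift [ 0.1237 -0.1543  0.0052] turn [ 0.0006  0.0023 -0.0005] at [0.6177 0.2113 0.2365] t 22.9 F [ 0.4  0.2 -2.5] w 0.0396
```

apply_moves(plan=[0.02, -0.025, 0, 0, 0, 0, 0.045, -0.055, 0, 0, 0, 0, 0.07, -0.085, 0, 0, 0, 0, 0.095, -0.115, 0, 0, 0, 0, 0.115, -0.14, 0, 0, 0, 0, 0.1235, -0.154, 0, 0, 0, 0, 0.1235, -0.154, 0, 0, 0, 0, 0.1235, -0.154, 0, 0, 0, 0])

```text
clock: 23.57
eef_pos: [0.4919, 0.0563, 0.2335]
tool_rot: [0.001, 1.0, -0.0, -0.002]
ft_force: [0.4, -0.7, -2.5]
grip_width: 0.0398
```

```bash
python3 -c "
from h import *
d(.494,.057,.1,np.pi)
c=snap('wrist','w15.png')
"
```

```text
shift [-0.0027  0.0007  0.1335] turn [-0.0005 -0.0045 -0.0023] at [0.4919 0.0563 0.2335] t 23.57 F [ 0.4 -0.7 -2.5] w 0.0398
```

View pics/w15.png

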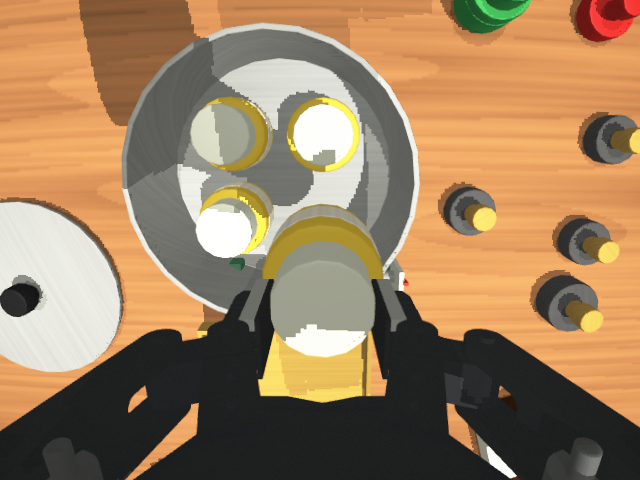

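apply_moves(plan=[0, 0, 0.03, 0, 0, 0, 0, 0, 0.065, 0, 0, 0, 0, 0, 0.095, 0, 0, 0, 0, 0, 0.115, 0, 0, 0, 0, 0, 0.125, 0, 0, 0, 0, 0, 0.129, 0, 0, 0, 0, 0, 0.131, 0, 0, 0, 0, 0, 0.131, 0, 0, 0])

```text
clock: 24.28
eef_pos: [0.4943, 0.0575, 0.1048]
tool_rot: [-0.0, 1.0, -0.0, 0.0]
ft_force: [0.4, -0.8, -2.3]
grip_width: 0.0397
```

apply_moves(plan=[0, 0, 0.001, 0, 0, 0, 0, 0, 0.002, 0, 0, 0, 0, 0, 0.002, 0, 0, 0])

```text
clock: 24.53
eef_pos: [0.4941, 0.0571, 0.1033]
tool_rot: [0.0, 1.0, -0.0, 0.0]
ft_force: [-0.0, 0.9, -2.6]
grip_width: 0.0394
```

apply_moves(plan=[0, 0, 0.001, 0, 0, 0, 0, 0, 0.002, 0, 0, 0, 0, 0, 0.003, 0, 0, 0, 0, 0, 0.003, 0, 0, 0])

```text
clock: 24.87
eef_pos: [0.4939, 0.0572, 0.1015]
tool_rot: [0.0, 1.0, -0.0, 0.001]
ft_force: [-3.5, 0.5, 9.6]
grip_width: 0.0394
```

Contact; release, rise, and move toward the lid.

apply_moves(plan=[0, 0, 0, 0, 0, 0, 0, 0, 0, 0, 0, 0, 0, 0, 0, 0, 0, 0, 0, 0, 0, 0, 0, 0, 0, 0, -0.01, 0, 0, 0, 0, 0, -0.03, 0, 0, 0, 0, 0, -0.06, 0, 0, 0, 0, 0, -0.1, 0, 0, 0, 0, 0, -0.13, 0, 0, 0, 0, 0, -0.14, 0, 0, 0, 0, 0, -0.14, 0, 0, 0], grip=0.055)

```text
clock: 25.78
eef_pos: [0.4956, 0.0573, 0.2434]
tool_rot: [0.0, 1.0, 0.0, 0.003]
ft_force: [-0.4, 0.3, 0.3]
grip_width: 0.0552
```

```bash
python3 -c "
from h import *
d(.59,-.27,.1,np.pi)
c=snap('wrist','w16.png');c=snap('scene','s16.png');t=snap('top','t16.png')
print(sensors.get_obs()['joint_pos'])
"
```

```text
shift [-0.0936 -0.3274  0.1439] turn [ 0.0004  0.0067 -0.0006] at [0.4956 0.0573 0.2434] t 25.78 F [-0.4  0.3  0.3] w 0.0552
[ 1.15409771e-01  2.32502209e-01  1.17533833e-02  1.35372535e+00
 -3.43663955e-04  1.16008761e-01]
```

View pics/w16.png

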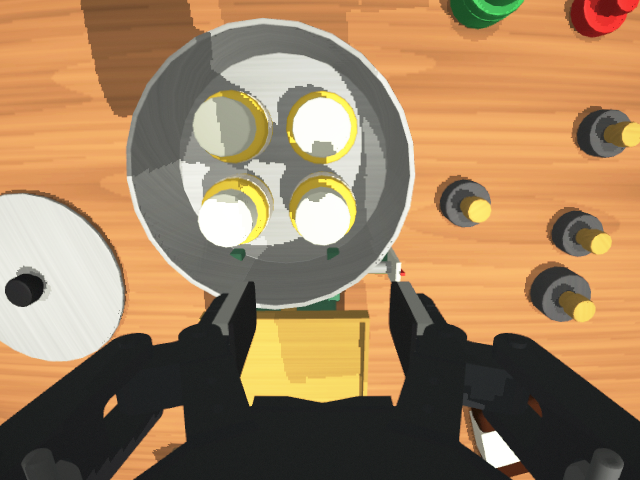

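View pics/s16.png

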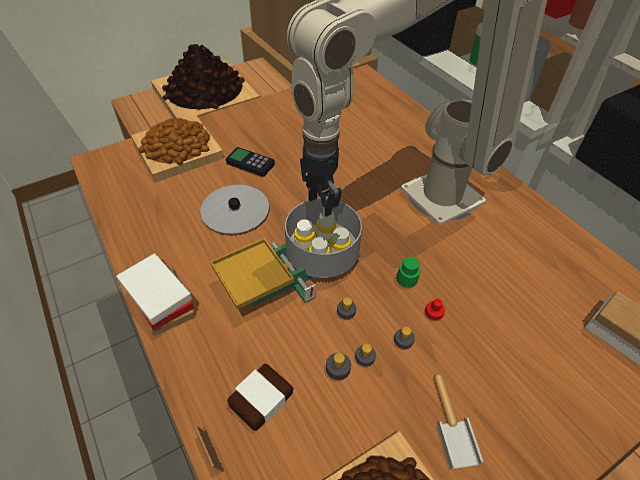

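apply_moves(plan=[-0.01, -0.03, 0, 0, 0, 0, -0.02, -0.065, 0, 0, 0, 0, -0.03, -0.1, 0, 0, 0, 0, -0.04, -0.14, 0.01, 0, 0, 0, -0.05, -0.18, 0.03, 0, 0, 0, -0.065, -0.22, 0.05, 0, 0, 0, -0.08, -0.26, 0.075, 0, 0, 0, -0.095, -0.295, 0.09, 0, 0, 0, -0.096, -0.318, 0.1, 0, 0, 0, -0.096, -0.327, 0.1, 0, 0, 0, -0.096, -0.327, 0.1, 0, 0, 0, -0.096, -0.327, 0.1, 0, 0, 0], grip=0.06)

```text
clock: 26.93
eef_pos: [0.5878, -0.2696, 0.1373]
tool_rot: [0.001, 1.0, 0.001, -0.002]
ft_force: [-0.2, 0.3, 0.2]
grip_width: 0.06
```

```bash
python3 -c "
from h import *
d(.59,-.27,.017,np.pi)
c=snap('wrist','w17.png')
for b in blobs(c,(0,0,0),(180,255,60),400,5000,(230,150,420,300))[0]: print(b, onz(c,b[0],.04))
"
```

```text
shift [-0.0028 -0.0007  0.1203] turn [ 0.002  -0.0047 -0.0018] at [ 0.5878 -0.2696  0.1373] t 26.93 F [-0.2  0.3  0.2] w 0.06
((np.float64(321.0), np.float64(239.8)), 1547, [297, 213, 49, 50]) [ 0.59011463 -0.27062761  0.04      ]
```

View pics/w17.png

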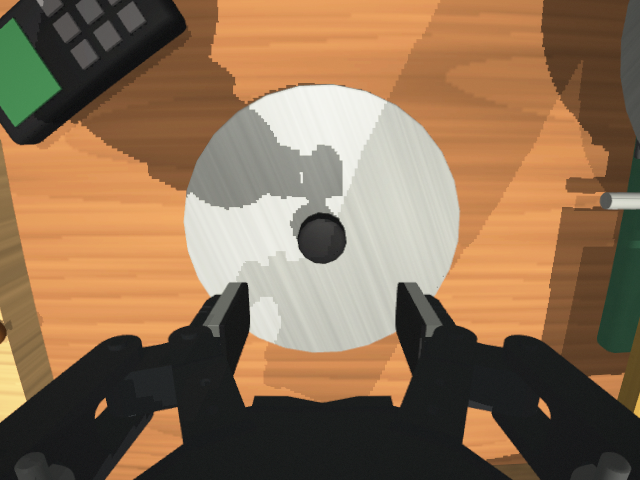

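apply_moves(plan=[0, 0, 0.03, 0, 0, 0, 0, 0, 0.065, 0, 0, 0, 0, 0, 0.095, 0, 0, 0, 0, 0, 0.11, 0, 0, 0, 0, 0, 0.116, 0, 0, 0, 0, 0, 0.116, 0, 0, 0, 0, 0, 0.116, 0, 0, 0])

```text
clock: 27.57
eef_pos: [0.5901, -0.2692, 0.0251]
tool_rot: [-0.001, 1.0, -0.001, 0.001]
ft_force: [0.5, -1.1, -0.1]
grip_width: 0.06
```

apply_moves(plan=[0, -0.001, 0.004, 0, 0, 0, 0, -0.001, 0.005, 0, 0, 0, 0, -0.001, 0.005, 0, 0, 0])

```text
clock: 27.82
eef_pos: [0.5897, -0.2713, 0.0196]
tool_rot: [0.0, 1.0, -0.001, 0.0]
ft_force: [-1.1, -0.6, -0.1]
grip_width: 0.0601
```

apply_moves(plan=[0, 0, 0, 0, 0, 0, 0, 0, 0, 0, 0, 0, 0, 0, 0, 0, 0, 0, 0, 0, 0, 0, 0, 0, 0, 0, 0, 0, 0, 0, 0, 0, 0, 0, 0, 0, 0, 0, 0, 0, 0, 0], grip=0.02)

```text
clock: 28.4
eef_pos: [0.5895, -0.2713, 0.0193]
tool_rot: [0.0, 1.0, -0.001, 0.0]
ft_force: [-1.4, -0.2, 5.9]
grip_width: 0.0325
```

apply_moves(plan=[0, 0, -0.01, 0, 0, 0, 0, 0, -0.03, 0, 0, 0, 0, 0, -0.06, 0, 0, 0, 0, 0, -0.09, 0, 0, 0, 0, 0, -0.12, 0, 0, 0, 0, 0, -0.15, 0, 0, 0, 0, 0, -0.175, 0, 0, 0, 0, 0, -0.19, 0, 0, 0, 0, 0, -0.19, 0, 0, 0, 0, 0, -0.19, 0, 0, 0])

```text
clock: 29.23
eef_pos: [0.5894, -0.2711, 0.2087]
tool_rot: [0.0, 1.0, -0.0, -0.0]
ft_force: [0.1, 0.4, -2.4]
grip_width: 0.0321
```

```bash
python3 -c "
from h import *
d(.460,.0205,.21,np.pi)
c=snap('wrist','w18.png');c=snap('scene','s18.png')
"; python3 rim.py | head -12
```

```text
shift [ 0.1296  0.2915 -0.0016] turn [-0.0009 -0.0002 -0.0006] at [ 0.5894 -0.2711  0.2087] t 29.23 F [ 0.1  0.4 -2.4] w 0.0321
0.12 (array([0.46515201, 0.01997775]), np.float64(0.09766659472271873), np.float64(0.0015913574503306216), 103)
0.13 (array([0.46319817, 0.02006194]), np.float64(0.09678938755947238), np.float64(0.001577064434804168), 103)
0.14 (array([0.46124173, 0.02012235]), np.float64(0.09592906111112813), np.float64(0.001560111820938237), 103)
0.15 (array([0.45928792, 0.02020676]), np.float64(0.0950516995578542), np.float64(0.0015458431299434222), 104)
0.16 (array([0.45733411, 0.02029116]), np.float64(0.09417433800458261), np.float64(0.0015315744389462066), 105)
0.17 (array([0.4553803 , 0.02037557]), np.float64(0.09329697645131002), np.float64(0.0015173057479499624), 105)
0.12 (array([0.45554001, 0.01346863]), np.float64(0.10165830871678556), np.float64(0.0014327734911931678), 61)
0.13 (array([0.46057576, 0.02113308]), np.float64(0.10045292795775937), np.float64(0.0014834080905989505), 63)
0.14 (array([0.46563609, 0.02896481]), np.float64(0.09932495017346399), np.float64(0.001466751021410348), 63)
0.15 (array([0.47069642, 0.03679654]), np.float64(0.09819697238916887), np.float64(0.00145009395222101), 63)
0.16 (array([0.47575675, 0.04462827]), np.float64(0.09706899460487273), np.float64(0.0014334368830326016), 63)
0.17 (array([0.48081709, 0.05246   ]), np.float64(0.09594101682057816), np.float64(0.0014167798138428056), 63)
```

View pics/w18.png

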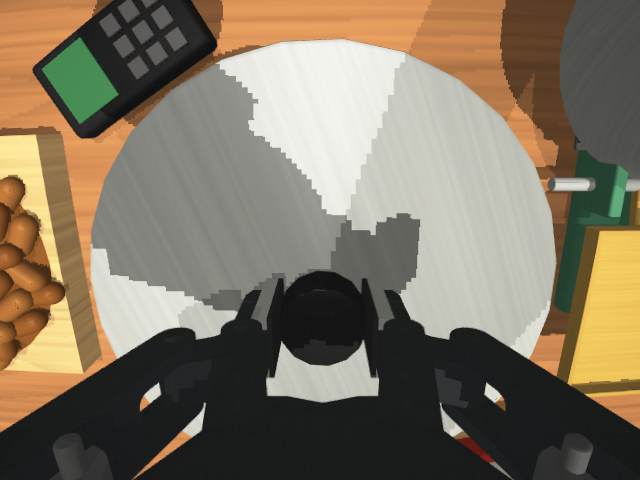

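View pics/s18.png

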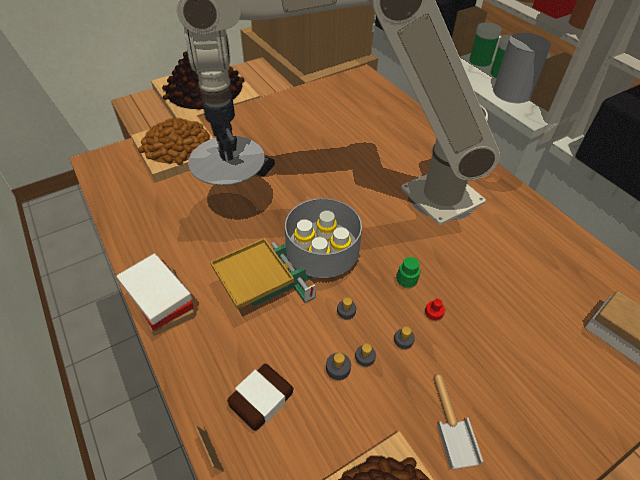

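apply_moves(plan=[0.01, 0.02, 0, 0, 0, 0, 0.025, 0.05, 0, 0, 0, 0, 0.04, 0.085, 0, 0, 0, 0, 0.055, 0.12, 0, 0, 0, 0, 0.07, 0.155, 0, 0, 0, 0, 0.085, 0.19, 0, 0, 0, 0, 0.1, 0.225, 0, 0, 0, 0, 0.115, 0.255, 0, 0, 0, 0, 0.124, 0.28, 0, 0, 0, 0, 0.1285, 0.2915, 0, 0, 0, 0, 0.1285, 0.2915, 0, 0, 0, 0, 0.1285, 0.2915, 0, 0, 0, 0])

```text
clock: 30.43
eef_pos: [0.4602, 0.021, 0.2077]
tool_rot: [-0.001, 1.0, -0.001, -0.001]
ft_force: [-0.4, -0.9, -2.2]
grip_width: 0.0323
```

apply_moves(plan=[0, 0, 0.01, 0, 0, 0, 0, 0, 0.025, 0, 0, 0, 0, 0, 0.038, 0, 0, 0, 0, 0, 0.048, 0, 0, 0, 0, 0, 0.05, 0, 0, 0, 0, 0, 0.05, 0, 0, 0])

```text
clock: 30.93
eef_pos: [0.4603, 0.0196, 0.1573]
tool_rot: [0.001, 1.0, -0.0, -0.002]
ft_force: [0.6, -0.2, -3.0]
grip_width: 0.0323
```

```bash
python3 -c "
from h import *
d(.461,.0205,.145,np.pi)
c=snap('wrist','w19.png');c=snap('scene','s19.png')
cv2.imwrite('pics/s19z.png',cv2.resize(cv2.imread('pics/s19.png')[160:310,230:410],None,fx=4,fy=4,interpolation=cv2.INTER_CUBIC))"
```

```text
shift [-0.0007  0.001   0.0123] turn [-0.0009 -0.0037 -0.0022] at [0.4603 0.0196 0.1573] t 30.93 F [ 0.6 -0.2 -3. ] w 0.0323
```

View pics/s19z.png

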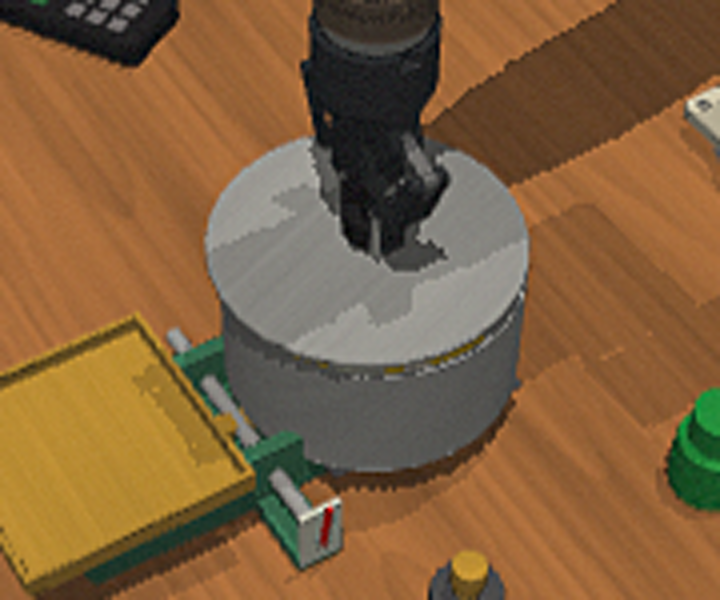

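View pics/w19.png

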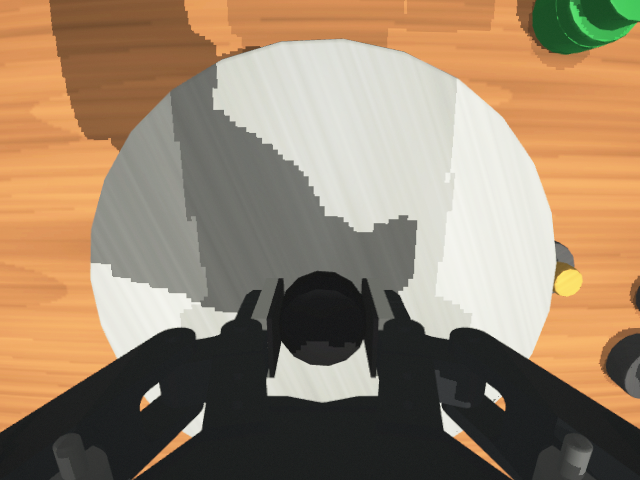

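apply_moves(plan=[0, 0, 0.004, 0, 0, 0, 0, 0, 0.007, 0, 0, 0, 0, 0, 0.01, 0, 0, 0, 0, 0, 0.01, 0, 0, 0])

```text
clock: 31.37
eef_pos: [0.4604, 0.0205, 0.1479]
tool_rot: [0.0, 1.0, -0.0, -0.001]
ft_force: [0.8, 0.1, -1.4]
grip_width: 0.0322
```

apply_moves(plan=[0, 0, 0.001, 0, 0, 0, 0, 0, 0.002, 0, 0, 0, 0, 0, 0.002, 0, 0, 0])

```text
clock: 31.62
eef_pos: [0.4608, 0.0206, 0.1463]
tool_rot: [0.0, 1.0, -0.0, -0.001]
ft_force: [-0.9, -0.2, -1.9]
grip_width: 0.0324
```

apply_moves(plan=[0, 0, 0.001, 0, 0, 0, 0, 0, 0.002, 0, 0, 0, 0, 0, 0.002, 0, 0, 0])

```text
clock: 31.87
eef_pos: [0.4608, 0.0206, 0.1443]
tool_rot: [0.0, 1.0, -0.0, -0.001]
ft_force: [0.5, -0.1, -2.0]
grip_width: 0.0322
```

apply_moves(plan=[0, 0, 0.001, 0, 0, 0, 0, 0, 0.0015, 0, 0, 0, 0, 0, 0.0015, 0, 0, 0])

```text
clock: 32.12
eef_pos: [0.4609, 0.0206, 0.1442]
tool_rot: [0.0, 1.0, -0.0, -0.0]
ft_force: [-2.8, 0.5, 7.0]
grip_width: 0.0319
```

Seated on the rim (TCP stopped at 0.144, 7 N). Release and rise.

apply_moves(plan=[0, 0, 0, 0, 0, 0, 0, 0, 0, 0, 0, 0, 0, 0, 0, 0, 0, 0, 0, 0, 0, 0, 0, 0, 0, 0, -0.01, 0, 0, 0, 0, 0, -0.03, 0, 0, 0, 0, 0, -0.06, 0, 0, 0, 0, 0, -0.09, 0, 0, 0, 0, 0, -0.11, 0, 0, 0, 0, 0, -0.11, 0, 0, 0], grip=0.055)

```text
clock: 32.95
eef_pos: [0.4637, 0.0207, 0.2576]
tool_rot: [0.0, 1.0, -0.0, 0.004]
ft_force: [0.3, 0.1, 0.6]
grip_width: 0.0551
```

```bash
python3 -c "
from h import *
d(.606,.327,.15,np.pi)
c=snap('wrist','w20.png');c=snap('scene','s20.png');t=snap('top','t20.png')
for b in blobs(t,(13,120,90),(24,255,255),40,300,(150,140,280,350))[0]: print(b,onz(t,b[0],.045))
for b in blobs(t,(0,0,0),(180,255,60),100,500,(150,180,280,350))[0]: print('blk',b,onz(t,b[0],.02))
cv2.imwrite('pics/s20z.png',cv2.resize(cv2.imread('pics/s20.png')[150:400,210:450],None,fx=2.4,fy=2.4,interpolation=cv2.INTER_CUBIC))"
```

```text
shift [-0.1413  0.3064  0.1087] turn [-0.0001  0.0079 -0.0006] at [0.4637 0.0207 0.2576] t 32.95 F [0.3 0.1 0.6] w 0.0551
((np.float64(199.3), np.float64(205.9)), 83, [195, 201, 10, 11]) [0.60766075 0.3279242  0.045     ]
((np.float64(194.0), np.float64(233.6)), 78, [189, 229, 11, 10]) [0.53482189 0.33549008 0.045     ]
((np.float64(244.9), np.float64(247.7)), 72, [241, 243, 9, 10]) [0.50198909 0.20487226 0.045     ]
((np.float64(186.5), np.float64(275.5)), 75, [182, 271, 10, 10]) [0.4281839  0.34576568 0.045     ]
blk ((np.float64(205.3), np.float64(213.4)), 309, [193, 201, 23, 23]) [0.59532953 0.31681516 0.02      ]
blk ((np.float64(200.4), np.float64(239.6)), 204, [189, 229, 20, 19]) [0.52551262 0.32406895 0.02      ]
blk ((np.float64(249.3), np.float64(253.6)), 184, [239, 243, 19, 19]) [0.4923892  0.19654268 0.02      ]
blk ((np.float64(193.0), np.float64(280.1)), 203, [182, 270, 19, 19]) [0.42082623 0.33493393 0.02      ]
blk ((np.float64(250.2), np.float64(332.6)), 138, [241, 320, 16, 22]) [0.29544458 0.18417116 0.02      ]
```

View pics/s20z.png

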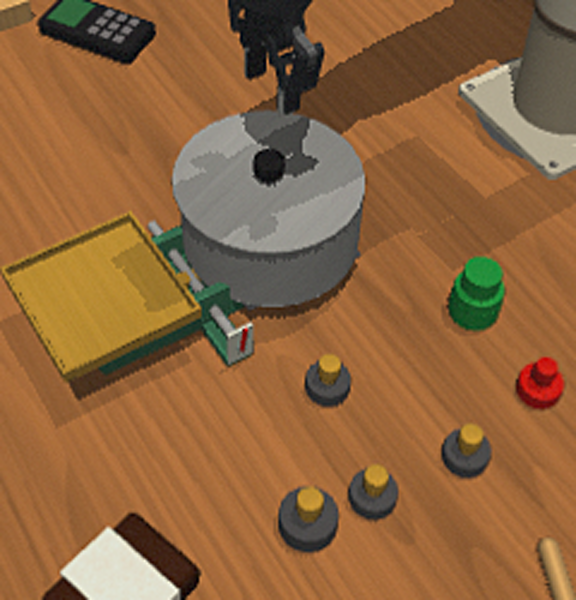

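View pics/w20.png

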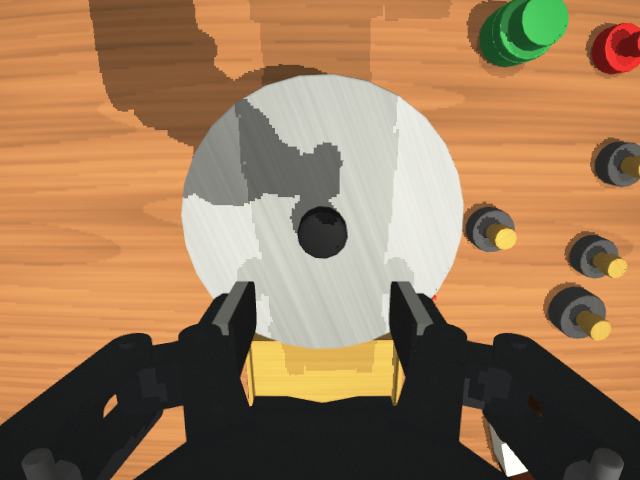

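apply_moves(plan=[-0.01, 0.025, 0, 0, 0, 0, -0.025, 0.055, 0, 0, 0, 0, -0.04, 0.09, 0, 0, 0, 0, -0.055, 0.125, 0, 0, 0, 0, -0.07, 0.16, 0.01, 0, 0, 0, -0.09, 0.195, 0.03, 0, 0, 0, -0.11, 0.23, 0.05, 0, 0, 0, -0.13, 0.265, 0.075, 0, 0, 0, -0.142, 0.295, 0.09, 0, 0, 0, -0.1455, 0.3065, 0.1, 0, 0, 0, -0.1455, 0.3065, 0.1, 0, 0, 0, -0.1455, 0.3065, 0.1, 0, 0, 0], grip=0.05)

```text
clock: 34.1
eef_pos: [0.6046, 0.3271, 0.1482]
tool_rot: [-0.001, 1.0, -0.002, -0.004]
ft_force: [-0.9, -0.7, -0.2]
grip_width: 0.0498
```

```bash
cat > wk.py <<'E'
from h import *; import sys
zt=float(sys.argv[1])
c=snap('wrist',sys.argv[2])
for b in blobs(c,(20,120,200),(32,255,255),200,5000,(150,100,500,330))[0]: print(b, onz(c,b[0],zt))
E
python3 wk.py .058 w21.png; python3 -c "
from h import *
d(.606,.327,.031,np.pi)"
```

```text
((np.float64(335.2), np.float64(128.7)), 674, [318, 109, 35, 36]) [0.53429759 0.33407856 0.058     ]
((np.float64(321.3), np.float64(236.8)), 1003, [303, 219, 37, 36]) [0.60256693 0.32563947 0.058     ]
shift [-0.0013  0.001   0.1193] turn [-0.003  -0.0048 -0.0001] at [0.6053 0.3264 0.1503] t 34.15 F [-0.5 -1.  -0.3] w 0.0496
```

View pics/w21.png

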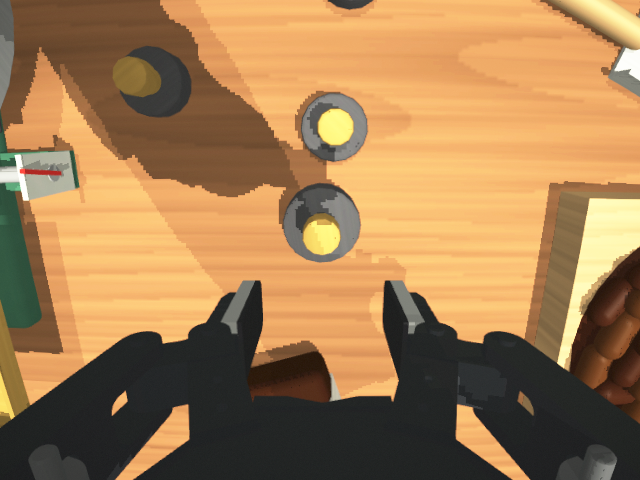

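apply_moves(plan=[0.0025, -0.001, 0.03, 0, 0, 0, 0.0025, -0.001, 0.065, 0, 0, 0, 0.0025, -0.001, 0.095, 0, 0, 0, 0.0025, -0.001, 0.11, 0, 0, 0, 0.0025, -0.001, 0.117, 0, 0, 0, 0.0025, -0.001, 0.117, 0, 0, 0, 0.0025, -0.001, 0.117, 0, 0, 0])

```text
clock: 34.73
eef_pos: [0.6048, 0.3254, 0.0374]
tool_rot: [0.001, 1.0, 0.0, 0.0]
ft_force: [0.1, -0.3, 0.9]
grip_width: 0.05
```

apply_moves(plan=[0, 0, 0.004, 0, 0, 0, 0, 0, 0.006, 0, 0, 0, 0, 0, 0.006, 0, 0, 0])

```text
clock: 34.98
eef_pos: [0.6045, 0.3261, 0.0307]
tool_rot: [0.0, 1.0, 0.0, 0.0]
ft_force: [0.2, -0.1, -0.0]
grip_width: 0.0497
```

apply_moves(plan=[0, 0, 0, 0, 0, 0, 0, 0, 0, 0, 0, 0, 0, 0, 0, 0, 0, 0, 0, 0, 0, 0, 0, 0, 0, 0, 0, 0, 0, 0, 0, 0, 0, 0, 0, 0, 0, 0, 0, 0, 0, 0], grip=0.01)

```text
clock: 35.57
eef_pos: [0.6042, 0.3259, 0.0303]
tool_rot: [0.0, 1.0, -0.0, -0.0]
ft_force: [-0.8, -2.3, 5.9]
grip_width: 0.0237
```

apply_moves(plan=[0, 0, -0.01, 0, 0, 0, 0, 0, -0.03, 0, 0, 0, 0, 0, -0.06, 0, 0, 0, 0, 0, -0.09, 0, 0, 0, 0, 0, -0.12, 0, 0, 0, 0, 0, -0.14, 0, 0, 0, 0, 0, -0.15, 0, 0, 0, 0, 0, -0.15, 0, 0, 0, 0, 0, -0.15, 0, 0, 0])

```text
clock: 36.32
eef_pos: [0.6035, 0.3259, 0.1782]
tool_rot: [0.0, 1.0, -0.001, -0.001]
ft_force: [0.3, -0.4, -5.7]
grip_width: 0.0242
```

```bash
python3 wk.py .2 w22.png; python3 -c "
from h import *
d(.66,.058,.18,np.pi)
t=snap('top','t22.png')
b,m=blobs(t,(14,120,90),(26,255,255),1000,1e6,(280,145,365,220)); print(b)
for z in (.05,.06,.07,.08): print(z,[onz(t,(b[0][2][0]+i*b[0][2][2],b[0][2][1]+j*b[0][2][3]),z).round(4)[:2].tolist() for i,j in((0,0),(1,0),(0,1),(1,1))])
cv2.imwrite('pics/t22z.png',cv2.resize(cv2.imread('pics/t22.png')[140:310,250:380],None,fx=3.5,fy=3.5,interpolation=cv2.INTER_CUBIC))
"
```

```text
((np.float64(334.9), np.float64(129.4)), 668, [320, 113, 31, 32]) [0.53493877 0.32954217 0.2       ]
shift [-0.0572 -0.2675 -0.0027] turn [-0.0025 -0.005  -0.0005] at [0.6029 0.3255 0.1769] t 36.37 F [-0.2  0.8 -6. ] w 0.0246
[((np.float64(320.2), np.float64(180.8)), 3753, [288, 150, 65, 61])]
0.05 [[0.7634, 0.1074], [0.7679, -0.0617], [0.5979, 0.101], [0.6021, -0.0624]]
0.06 [[0.759, 0.1068], [0.7635, -0.0609], [0.595, 0.1004], [0.5991, -0.0616]]
0.07 [[0.7547, 0.1061], [0.7591, -0.0602], [0.592, 0.0998], [0.5961, -0.0608]]
0.08 [[0.7503, 0.1054], [0.7547, -0.0594], [0.5891, 0.0992], [0.5931, -0.06]]
```

View pics/w22.png

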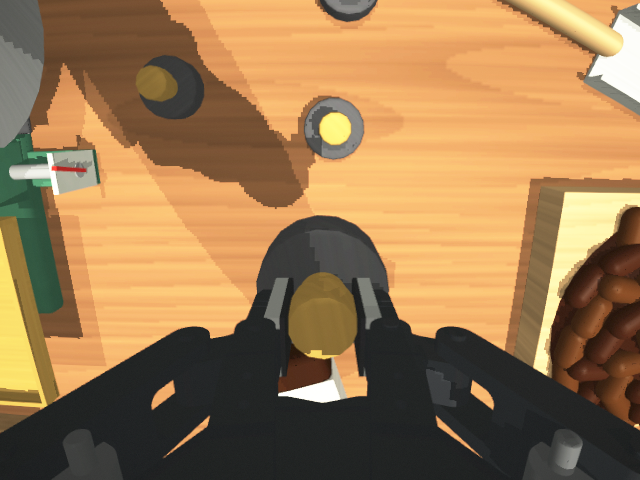

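View pics/t22z.png

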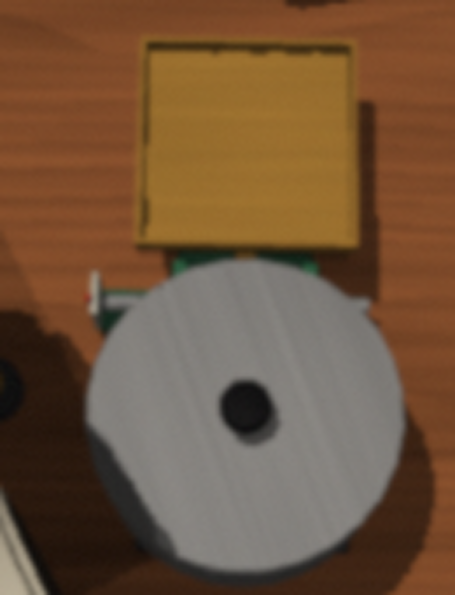

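```bash
python3 -c "
from h import *
t=optics.camera('top');s=optics.camera('scene')
im=cv2.cvtColor(s['pixels'],cv2.COLOR_RGB2BGR);cv2.imwrite('pics/s23z.png',cv2.resize(im[225:325,200:310],None,fx=6,fy=6,interpolation=cv2.INTER_CUBIC))
im=cv2.cvtColor(t['pixels'],cv2.COLOR_RGB2BGR);cv2.imwrite('pics/t23z.png',cv2.resize(im[140:220,275:365],None,fx=7,fy=7,interpolation=cv2.INTER_CUBIC))
"
```

```text
(no output)
```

View pics/s23z.png

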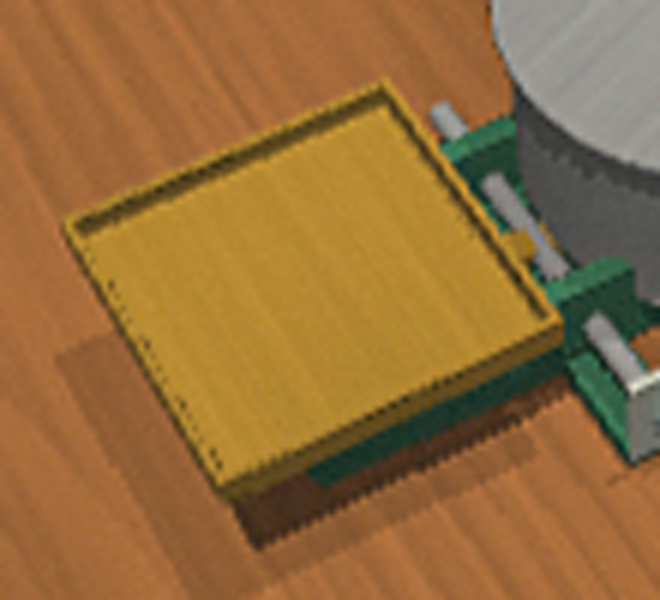

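View pics/t23z.png

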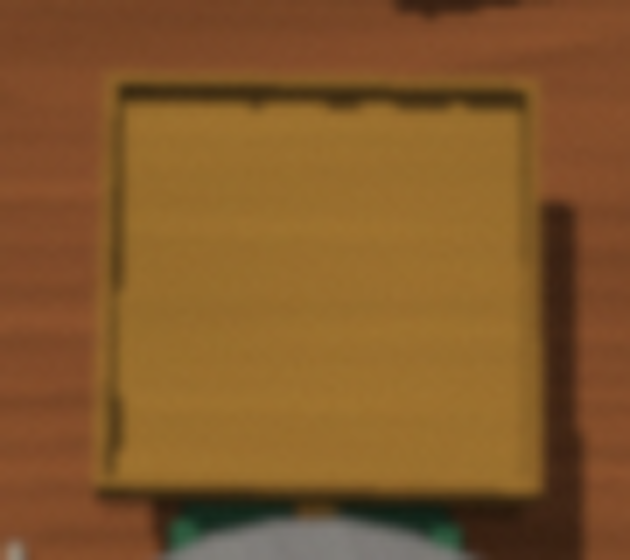

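```bash
python3 -c "
from h import *
t=optics.camera('top');s=optics.camera('scene')
for a,b in [((288.9,210),(293.7,279.2)),((352.4,210),(264.5,238.7)),((352.1,151.1),(211,262)),((290.7,150.7),(238,306.7))]: print(tri(t,a,s,b))
"
```

```text
(array([0.59200725, 0.09755288, 0.07761996]), np.float64(0.0009495591833813612))
(array([ 0.59466421, -0.0577734 ,  0.08009233]), np.float64(0.0023969087736323345))
(array([ 0.749033  , -0.05576094,  0.08205681]), np.float64(0.0038523473301137873))
(array([0.74676039, 0.10006236, 0.07927479]), np.float64(0.0049252641793515305))
```

apply_moves(plan=[-0.005, -0.02, 0, 0, 0, 0, -0.015, -0.05, 0, 0, 0, 0, -0.025, -0.085, 0, 0, 0, 0, -0.035, -0.12, 0, 0, 0, 0, -0.04, -0.155, 0, 0, 0, 0, -0.045, -0.19, 0, 0, 0, 0, -0.05, -0.22, 0, 0, 0, 0, -0.051, -0.25, 0, 0, 0, 0, -0.051, -0.265, 0, 0, 0, 0, -0.051, -0.27, 0, 0, 0, 0, -0.051, -0.27, 0.03, 0, 0, 0, -0.051, -0.27, 0.04, 0, 0, 0])

```text
clock: 37.62
eef_pos: [0.6537, 0.0562, 0.137]
tool_rot: [0.0, 1.0, 0.0, -0.002]
ft_force: [-2.2, 1.1, -7.4]
grip_width: 0.0241
```

```bash
python3 wk.py .2 w24.png; python3 -c "
from h import *
d(.655,.056,.1,np.pi)"
```

```text
((np.float64(269.1), np.float64(112.6)), 543, [256, 101, 25, 29]) [0.58207204 0.04482595 0.2       ]
shift [-0.0037 -0.0005  0.0343] turn [-0.0005 -0.0102  0.    ] at [0.6516 0.0565 0.1343] t 37.67 F [-1.  -0.5 -7.7] w 0.0245
```

View pics/w24.png

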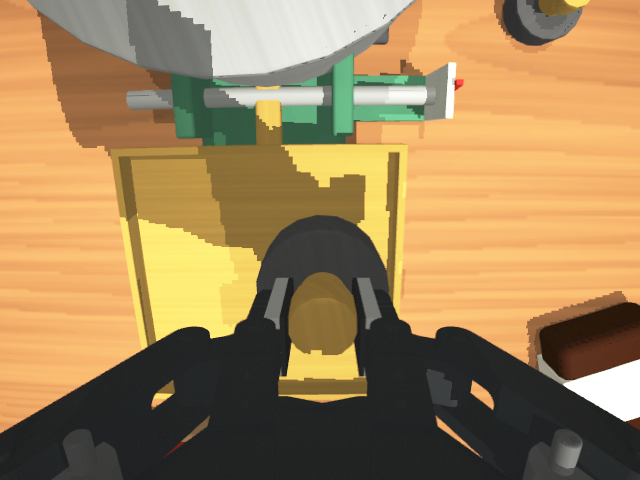

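apply_moves(plan=[0, 0, 0.01, 0, 0, 0, 0, 0, 0.02, 0, 0, 0, 0, 0, 0.027, 0, 0, 0, 0, 0, 0.032, 0, 0, 0, 0, 0, 0.034, 0, 0, 0, 0, 0, 0.036, 0, 0, 0, 0, 0, 0.036, 0, 0, 0])

```text
clock: 38.25
eef_pos: [0.655, 0.0561, 0.1038]
tool_rot: [0.0, 1.0, -0.0, -0.0]
ft_force: [-0.2, 0.1, -5.3]
grip_width: 0.0241
```

apply_moves(plan=[0, 0, 0.001, 0, 0, 0, 0, 0, 0.002, 0, 0, 0, 0, 0, 0.003, 0, 0, 0, 0, 0, 0.003, 0, 0, 0])

```text
clock: 38.58
eef_pos: [0.6554, 0.0559, 0.1025]
tool_rot: [0.0, 1.0, -0.0, 0.001]
ft_force: [-3.2, -1.0, 4.0]
grip_width: 0.0241
```

apply_moves(plan=[0, 0, 0, 0, 0, 0, 0, 0, 0, 0, 0, 0, 0, 0, 0, 0, 0, 0, 0, 0, 0, 0, 0, 0, 0, 0, -0.01, 0, 0, 0, 0, 0, -0.03, 0, 0, 0, 0, 0, -0.06, 0, 0, 0, 0, 0, -0.08, 0, 0, 0, 0, 0, -0.08, 0, 0, 0, 0, 0, -0.08, 0, 0, 0], grip=0.045)

```text
clock: 39.42
eef_pos: [0.6563, 0.0561, 0.1834]
tool_rot: [0.0, 1.0, -0.0, 0.002]
ft_force: [0.1, 0.2, -0.7]
grip_width: 0.0449
```

apply_moves(plan=[0.01, 0.025, 0, 0, 0, 0, 0.035, 0.05, 0, 0, 0, 0, 0.065, 0.075, 0, 0, 0, 0, 0.095, 0.1, 0, 0, 0, 0, 0.125, 0.125, 0.01, 0, 0, 0, 0.145, 0.14, 0.025, 0, 0, 0, 0.153, 0.147, 0.035, 0, 0, 0, 0.153, 0.147, 0.035, 0, 0, 0, 0.153, 0.147, 0.035, 0, 0, 0])

```text
clock: 40.17
eef_pos: [0.5009, 0.203, 0.1448]
tool_rot: [-0.0, 1.0, -0.001, -0.002]
ft_force: [-0.1, -0.7, 0.2]
grip_width: 0.0453
```

```bash
python3 wk.py .050 w25.png; python3 -c "
from h import *
d(.501,.2035,.025,np.pi)"
```

```text
((np.float64(326.2), np.float64(235.7)), 789, [310, 220, 33, 32]) [0.4997579  0.20503404 0.05      ]
shift [0.0011 0.0008 0.1206] turn [-0.001  -0.0013 -0.0005] at [0.5022 0.2028 0.1456] t 40.22 F [-0.8  1.2  0.2] w 0.045
```

View pics/w25.png

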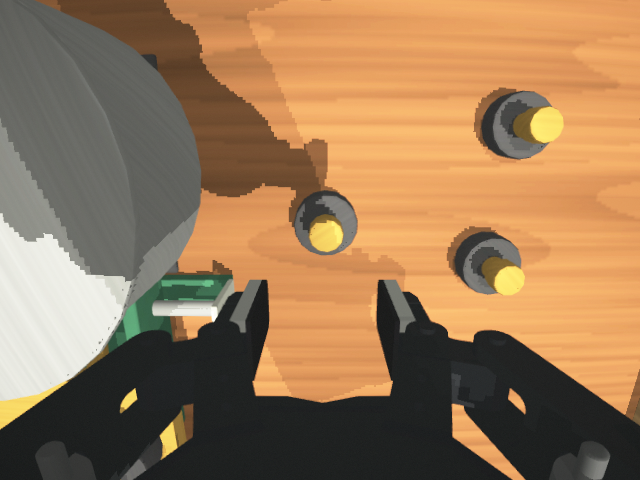

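apply_moves(plan=[0.001, 0.001, 0.03, 0, 0, 0, 0.0015, 0.0015, 0.065, 0, 0, 0, 0.0015, 0.0015, 0.095, 0, 0, 0, 0.0015, 0.0015, 0.112, 0, 0, 0, 0.0015, 0.0015, 0.118, 0, 0, 0, 0.0015, 0.0015, 0.118, 0, 0, 0, 0.0015, 0.0015, 0.118, 0, 0, 0])

```text
clock: 40.8
eef_pos: [0.5019, 0.2042, 0.0286]
tool_rot: [0.001, 1.0, 0.0, 0.0]
ft_force: [0.2, -0.0, 0.3]
grip_width: 0.045
```

apply_moves(plan=[0.001, 0, 0.002, 0, 0, 0, 0.001, 0, 0.0035, 0, 0, 0, 0.001, 0, 0.0035, 0, 0, 0])

```text
clock: 41.05
eef_pos: [0.5001, 0.2048, 0.0253]
tool_rot: [0.0, 1.0, 0.0, 0.0]
ft_force: [-0.4, -0.7, -0.3]
grip_width: 0.0449
```

apply_moves(plan=[0, 0, 0, 0, 0, 0, 0, 0, 0, 0, 0, 0, 0, 0, 0, 0, 0, 0, 0, 0, 0, 0, 0, 0, 0, 0, 0, 0, 0, 0, 0, 0, 0, 0, 0, 0, 0, 0, 0, 0, 0, 0], grip=0.01)

```text
clock: 41.63
eef_pos: [0.4997, 0.2049, 0.0251]
tool_rot: [0.0, 1.0, 0.0, 0.0]
ft_force: [-1.5, 0.4, 5.1]
grip_width: 0.0221
```

apply_moves(plan=[0, 0, -0.01, 0, 0, 0, 0, 0, -0.03, 0, 0, 0, 0, 0, -0.06, 0, 0, 0, 0, 0, -0.09, 0, 0, 0, 0, 0, -0.12, 0, 0, 0, 0, 0, -0.15, 0, 0, 0, 0, 0, -0.165, 0, 0, 0, 0, 0, -0.165, 0, 0, 0, 0, 0, -0.165, 0, 0, 0])

```text
clock: 42.38
eef_pos: [0.4996, 0.2045, 0.1896]
tool_rot: [0.0, 1.0, -0.0, -0.0]
ft_force: [0.3, 0.1, -2.3]
grip_width: 0.0219
```

```bash
python3 wk.py .050 w26.png; python3 -c "
from h import *
d(.640,-.018,.19,np.pi)"
```

```text
((np.float64(481.0), np.float64(260.2)), 530, [468, 248, 27, 26]) [0.53242239 0.33373426 0.05      ]
shift [-0.1415 -0.222  -0.002 ] turn [-0.0015 -0.003  -0.0007] at [0.4987 0.2041 0.1881] t 42.43 F [-0.4 -0.9 -3.2] w 0.022
```

apply_moves(plan=[-0.015, -0.02, 0, 0, 0, 0, -0.035, -0.05, 0, 0, 0, 0, -0.055, -0.08, 0, 0, 0, 0, -0.075, -0.11, 0, 0, 0, 0, -0.095, -0.14, 0, 0, 0, 0, -0.115, -0.17, 0, 0, 0, 0, -0.13, -0.2, 0, 0, 0, 0, -0.138, -0.217, 0, 0, 0, 0, -0.14, -0.2225, 0, 0, 0, 0, -0.14, -0.2225, 0.02, 0, 0, 0, -0.14, -0.2225, 0.045, 0, 0, 0, -0.14, -0.2225, 0.05, 0, 0, 0])

```text
clock: 43.43
eef_pos: [0.635, -0.0177, 0.1325]
tool_rot: [0.0, 1.0, 0.0, -0.006]
ft_force: [-0.7, 0.5, -4.0]
grip_width: 0.0221
```

```bash
python3 wk.py .050 w27.png; python3 -c "
from h import *
d(.640,-.018,.097,np.pi)"
```

```text
((np.float64(385.0), np.float64(145.6)), 637, [374, 132, 24, 30]) [0.57410409 0.01939815 0.05      ]
((np.float64(257.6), np.float64(278.8)), 213, [254, 261, 8, 39]) [ 0.65879552 -0.06031341  0.05      ]
((np.float64(483.9), np.float64(320.9)), 573, [463, 310, 37, 20]) [0.69028128 0.09257509 0.05      ]
shift [-0.0055 -0.0006  0.0361] turn [ 0.0001 -0.0131 -0.0001] at [ 0.635  -0.0174  0.1331] t 43.48 F [-0.7  0.  -3.5] w 0.0219
```

View pics/w27.png

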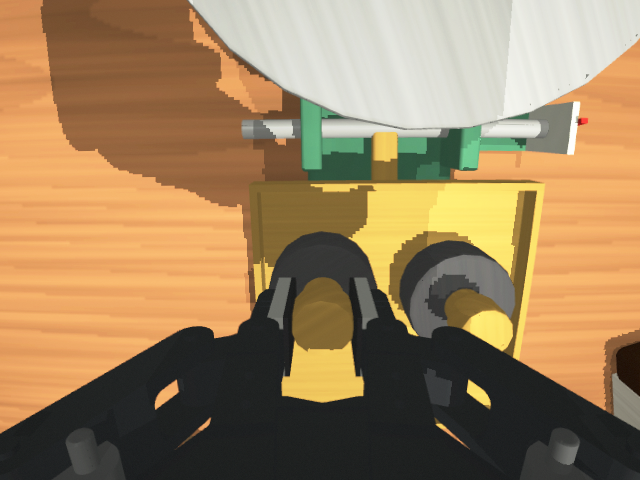

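apply_moves(plan=[0, 0, 0.01, 0, 0, 0, 0, 0, 0.02, 0, 0, 0, 0, 0, 0.03, 0, 0, 0, 0, 0, 0.035, 0, 0, 0, 0, 0, 0.038, 0, 0, 0, 0, 0, 0.038, 0, 0, 0, 0, 0, 0.038, 0, 0, 0])

```text
clock: 44.07
eef_pos: [0.6395, -0.018, 0.1015]
tool_rot: [0.0, 1.0, -0.0, -0.0]
ft_force: [0.7, -0.1, -2.3]
grip_width: 0.0219
```

apply_moves(plan=[0, 0, 0.001, 0, 0, 0, 0, 0, 0.002, 0, 0, 0, 0, 0, 0.003, 0, 0, 0, 0, 0, 0.003, 0, 0, 0])

```text
clock: 44.4
eef_pos: [0.6393, -0.0181, 0.0983]
tool_rot: [0.0, 1.0, -0.0, -0.0]
ft_force: [0.4, 0.1, -2.6]
grip_width: 0.0223
```

apply_moves(plan=[0, 0, 0.001, 0, 0, 0, 0, 0, 0.002, 0, 0, 0, 0, 0, 0.002, 0, 0, 0])

```text
clock: 44.65
eef_pos: [0.6394, -0.0181, 0.0967]
tool_rot: [0.0, 1.0, -0.0, -0.0]
ft_force: [-1.2, -0.5, 1.8]
grip_width: 0.022
```

apply_moves(plan=[0, 0, 0, 0, 0, 0, 0, 0, 0, 0, 0, 0, 0, 0, 0, 0, 0, 0, 0, 0, 0, 0, 0, 0, 0, 0, -0.01, 0, 0, 0, 0, 0, -0.03, 0, 0, 0, 0, 0, -0.06, 0, 0, 0, 0, 0, -0.085, 0, 0, 0, 0, 0, -0.085, 0, 0, 0], grip=0.045)

```text
clock: 45.4
eef_pos: [0.6428, -0.0181, 0.1888]
tool_rot: [0.0, 1.0, -0.0, 0.005]
ft_force: [0.5, -0.3, 0.8]
grip_width: 0.045
```

apply_moves(plan=[0.01, 0.025, 0, 0, 0, 0, 0.02, 0.06, 0, 0, 0, 0, 0.03, 0.1, 0, 0, 0, 0, 0.04, 0.14, 0, 0, 0, 0, 0.055, 0.18, 0, 0, 0, 0, 0.07, 0.22, 0, 0, 0, 0, 0.085, 0.26, 0.01, 0, 0, 0, 0.1, 0.295, 0.02, 0, 0, 0, 0.106, 0.325, 0.03, 0, 0, 0, 0.1065, 0.345, 0.035, 0, 0, 0, 0.1065, 0.352, 0.035, 0, 0, 0, 0.1065, 0.352, 0.035, 0, 0, 0])

```text
clock: 46.4
eef_pos: [0.5325, 0.3358, 0.1461]
tool_rot: [-0.001, 1.0, -0.0, -0.001]
ft_force: [0.5, -0.7, 0.3]
grip_width: 0.045
```

apply_moves(plan=[0.1065, 0.352, 0.035, 0, 0, 0, 0, 0, 0, 0, 0, 0])

```text
clock: 46.57
eef_pos: [0.5241, 0.352, 0.1448]
tool_rot: [-0.013, 1.0, 0.004, -0.002]
ft_force: [0.4, 1.7, -0.2]
grip_width: 0.0447
```

apply_moves(plan=[0, 0, 0, 0, 0, 0, 0, 0, 0, 0, 0, 0])

```text
clock: 46.73
eef_pos: [0.5333, 0.3332, 0.1472]
tool_rot: [0.001, 1.0, -0.0, 0.0]
ft_force: [0.0, -0.3, -0.6]
grip_width: 0.0451
```

```bash
python3 wk.py .050 w28.png; python3 -c "
from h import *
d(.533,.334,.025,np.pi)
c=snap('scene','s28.png')
cv2.imwrite('pics/s28z.png',cv2.resize(cv2.imread('pics/s28.png')[150:400,210:450],None,fx=2.4,fy=2.4,interpolation=cv2.INTER_CUBIC))"
```

```text
((np.float64(324.5), np.float64(234.3)), 814, [308, 219, 34, 32]) [0.53221441 0.33424637 0.05      ]
shift [0.0008 0.0011 0.1222] turn [-0.0001  0.0001 -0.0026] at [0.5338 0.3329 0.1472] t 46.78 F [ 0.2 -1.1 -0.9] w 0.0449
```

View pics/w28.png

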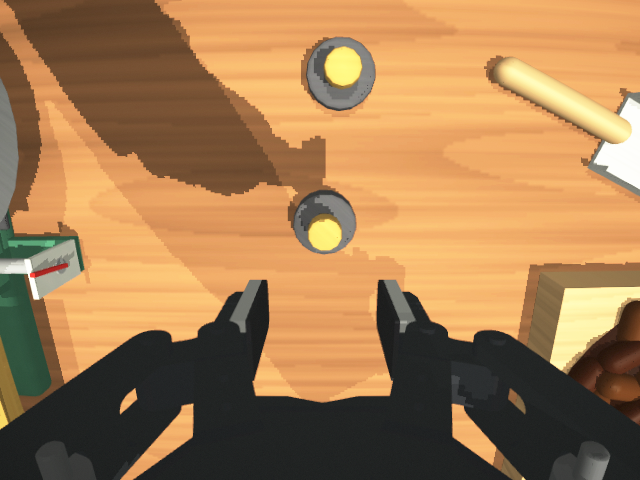

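View pics/s28z.png

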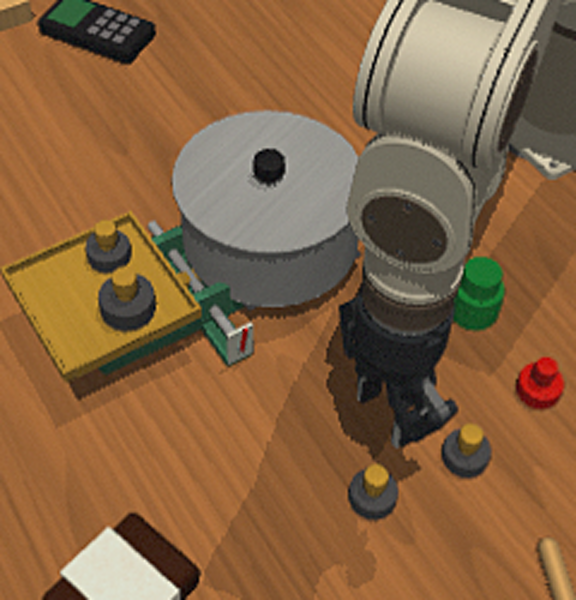

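apply_moves(plan=[0.001, 0.001, 0.03, 0, 0, 0, 0.001, 0.001, 0.065, 0, 0, 0, 0.001, 0.001, 0.095, 0, 0, 0, 0.001, 0.001, 0.112, 0, 0, 0, 0.001, 0.001, 0.12, 0, 0, 0, 0.001, 0.001, 0.12, 0, 0, 0, 0.001, 0.001, 0.12, 0, 0, 0])

```text
clock: 47.42
eef_pos: [0.533, 0.3343, 0.0269]
tool_rot: [0.001, 1.0, 0.0, -0.0]
ft_force: [-0.2, 0.1, 0.3]
grip_width: 0.0452
```

apply_moves(plan=[0, 0, 0, 0, 0, 0, 0, 0, 0, 0, 0, 0])

```text
clock: 47.58
eef_pos: [0.5335, 0.3356, 0.0284]
tool_rot: [0.001, 1.0, 0.001, 0.001]
ft_force: [0.1, 0.0, -0.3]
grip_width: 0.0449
```

apply_moves(plan=[0.001, 0, 0.002, 0, 0, 0, 0.001, -0.001, 0.003, 0, 0, 0, 0.001, -0.001, 0.003, 0, 0, 0])

```text
clock: 47.83
eef_pos: [0.5308, 0.3339, 0.0235]
tool_rot: [0.0, 1.0, -0.0, -0.0]
ft_force: [-0.5, -0.5, 0.0]
grip_width: 0.0448
```

apply_moves(plan=[0, 0, 0, 0, 0, 0, 0, 0, 0, 0, 0, 0, 0, 0, 0, 0, 0, 0, 0, 0, 0, 0, 0, 0, 0, 0, 0, 0, 0, 0, 0, 0, 0, 0, 0, 0, 0, 0, 0, 0, 0, 0], grip=0.01)

```text
clock: 48.42
eef_pos: [0.5309, 0.3342, 0.0234]
tool_rot: [0.0, 1.0, -0.0, -0.0]
ft_force: [-0.8, 0.4, 3.8]
grip_width: 0.022
```

apply_moves(plan=[0, 0, -0.01, 0, 0, 0, 0, 0, -0.03, 0, 0, 0, 0, 0, -0.06, 0, 0, 0, 0, 0, -0.09, 0, 0, 0, 0, 0, -0.12, 0, 0, 0, 0, 0, -0.15, 0, 0, 0, 0, 0, -0.165, 0, 0, 0, 0, 0, -0.165, 0, 0, 0, 0, 0, -0.165, 0, 0, 0])

```text
clock: 49.17
eef_pos: [0.5314, 0.334, 0.1887]
tool_rot: [0.0, 1.0, -0.0, 0.0]
ft_force: [-0.8, -0.1, -3.4]
grip_width: 0.0223
```

```bash
python3 -c "
from h import *
d(.702,-.016,.19,np.pi)"
```

```text
shift [-0.1709 -0.3498 -0.0013] turn [-0.      0.0002 -0.0008] at [0.5314 0.334  0.1887] t 49.17 F [-0.8 -0.1 -3.4] w 0.0223
```

apply_moves(plan=[-0.01, -0.025, 0, 0, 0, 0, -0.025, -0.06, 0, 0, 0, 0, -0.042, -0.095, 0, 0, 0, 0, -0.06, -0.13, 0, 0, 0, 0, -0.078, -0.165, 0, 0, 0, 0, -0.096, -0.2, 0, 0, 0, 0, -0.114, -0.235, 0, 0, 0, 0, -0.132, -0.27, 0, 0, 0, 0, -0.15, -0.305, 0, 0, 0, 0, -0.165, -0.335, 0, 0, 0, 0, -0.17, -0.35, 0, 0, 0, 0, -0.17, -0.35, 0, 0, 0, 0])

```text
clock: 50.17
eef_pos: [0.7003, -0.021, 0.184]
tool_rot: [0.003, 1.0, -0.001, -0.003]
ft_force: [-1.1, 0.1, -2.5]
grip_width: 0.0219
```

apply_moves(plan=[0, 0, 0.02, 0, 0, 0, 0, 0, 0.045, 0, 0, 0, 0, 0, 0.065, 0, 0, 0, 0, 0, 0.078, 0, 0, 0, 0, 0, 0.084, 0, 0, 0, 0, 0, 0.086, 0, 0, 0, 0, 0, 0.086, 0, 0, 0])

```text
clock: 50.75
eef_pos: [0.6999, -0.0154, 0.101]
tool_rot: [-0.0, 1.0, -0.0, -0.002]
ft_force: [0.7, 0.6, -1.6]
grip_width: 0.0222
```

```bash
python3 wk.py .050 w29.png; python3 -c "
from h import *
d(.701,-.016,.095,np.pi)"
```

```text
((np.float64(250.9), np.float64(109.1)), 431, [240, 100, 28, 24]) [ 0.62069728 -0.05151677  0.05      ]
((np.float64(315.6), np.float64(154.5)), 3517, [281, 121, 69, 70]) [ 0.64325617 -0.01920294  0.05      ]
((np.float64(257.8), np.float64(288.8)), 225, [251, 278, 16, 30]) [ 0.71778049 -0.05233148  0.05      ]
shift [-0.0003 -0.0005  0.0073] turn [-0.0004 -0.0011  0.0001] at [ 0.7007 -0.0155  0.1023] t 50.8 F [-0.8 -0.6 -3.3] w 0.0222
```

View pics/w29.png

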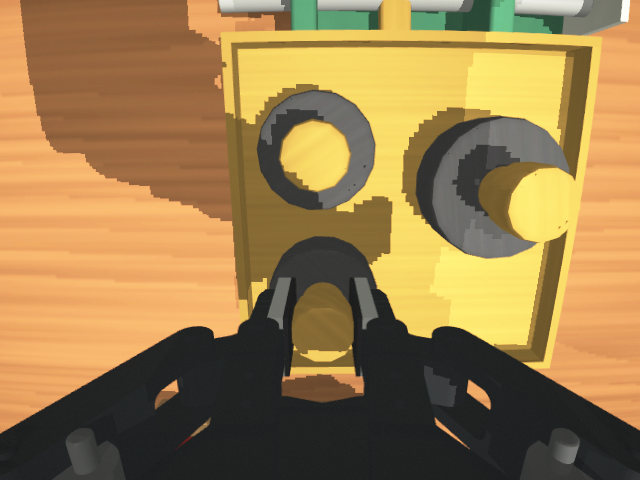

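apply_moves(plan=[0, 0, 0.004, 0, 0, 0, 0, 0, 0.006, 0, 0, 0, 0, 0, 0.007, 0, 0, 0, 0, 0, 0.008, 0, 0, 0, 0, 0, 0.009, 0, 0, 0, 0, 0, 0.01, 0, 0, 0, 0, 0, 0.01, 0, 0, 0])

```text
clock: 51.38
eef_pos: [0.7009, -0.0161, 0.0923]
tool_rot: [0.0, 1.0, -0.0, -0.0]
ft_force: [1.0, 1.2, -0.9]
grip_width: 0.0216
```

apply_moves(plan=[0, 0, 0.002, 0, 0, 0, 0, 0, 0.004, 0, 0, 0, 0, 0, 0.006, 0, 0, 0, 0, 0, 0.007, 0, 0, 0, 0, 0, 0.007, 0, 0, 0, 0, 0, 0.007, 0, 0, 0])

```text
clock: 51.88
eef_pos: [0.7006, -0.0162, 0.0849]
tool_rot: [0.0, 1.0, -0.0, -0.001]
ft_force: [1.1, -0.0, -1.3]
grip_width: 0.0221
```

Following the pan down as it takes the weight. A little further, then release.

apply_moves(plan=[0, 0, 0.001, 0, 0, 0, 0, 0, 0.002, 0, 0, 0, 0, 0, 0.003, 0, 0, 0, 0, 0, 0.003, 0, 0, 0, 0, 0, 0.003, 0, 0, 0, 0, 0, 0.003, 0, 0, 0, 0, 0, 0.003, 0, 0, 0])

```text
clock: 52.47
eef_pos: [0.7007, -0.0162, 0.0822]
tool_rot: [0.0, 1.0, -0.0, -0.001]
ft_force: [-1.1, -0.5, 0.2]
grip_width: 0.0219
```

apply_moves(plan=[0, 0, 0, 0, 0, 0, 0, 0, 0, 0, 0, 0, 0, 0, 0, 0, 0, 0, 0, 0, 0, 0, 0, 0, 0, 0, 0, 0, 0, 0, 0, 0, -0.01, 0, 0, 0, 0, 0, -0.03, 0, 0, 0, 0, 0, -0.06, 0, 0, 0, 0, 0, -0.09, 0, 0, 0, 0, 0, -0.11, 0, 0, 0, 0, 0, -0.11, 0, 0, 0], grip=0.04)

```text
clock: 53.38
eef_pos: [0.7038, -0.0161, 0.2]
tool_rot: [0.0, 1.0, -0.0, 0.005]
ft_force: [0.8, 0.1, 1.0]
grip_width: 0.0402
```

apply_moves(plan=[0.03, -0.02, 0, 0, 0, 0, 0.05, -0.05, 0, 0, 0, 0, 0.06, -0.09, 0, 0, 0, 0, 0.07, -0.13, 0, 0, 0, 0, 0.08, -0.16, 0, 0, 0, 0, 0.09, -0.19, 0, 0, 0, 0, 0.1, -0.22, 0, 0, 0, 0, 0.1, -0.24, 0, 0, 0, 0, 0.1, -0.25, 0, 0, 0, 0, 0.1, -0.25, 0, 0, 0, 0, 0.1, -0.25, 0, 0, 0, 0, 0.1, -0.25, 0, 0, 0, 0])

```text
clock: 54.38
eef_pos: [0.601, -0.2645, 0.1922]
tool_rot: [-0.0, 1.0, 0.0, -0.001]
ft_force: [-0.9, 0.0, -0.3]
grip_width: 0.0399
```

apply_moves(plan=[0, 0, 0, 0, 0, 0, 0, 0, 0, 0, 0, 0, 0, 0, 0, 0, 0, 0, 0, 0, 0, 0, 0, 0, 0, 0, 0, 0, 0, 0, 0, 0, 0, 0, 0, 0, 0, 0, 0, 0, 0, 0, 0, 0, 0, 0, 0, 0, 0, 0, 0, 0, 0, 0, 0, 0, 0, 0, 0, 0, 0, 0, 0, 0, 0, 0, 0, 0, 0, 0, 0, 0])

```text
clock: 55.38
eef_pos: [0.6007, -0.266, 0.1924]
tool_rot: [0.0, 1.0, -0.0, -0.001]
ft_force: [0.6, -0.7, -0.3]
grip_width: 0.0399
```

```bash
python3 -c "
from h import *
c=snap('scene','s30.png');t=snap('top','t30.png');w=snap('wrist','w30.png')
cv2.imwrite('pics/s30z.png',cv2.resize(cv2.imread('pics/s30.png')[150:400,210:450],None,fx=2.4,fy=2.4,interpolation=cv2.INTER_CUBIC))
A=[cv2.resize(cv2.imread('pics/%s.png'%n)[270:310,290:325],None,fx=7,fy=7,interpolation=cv2.INTER_CUBIC) for n in('scene0','s28','s30')]
cv2.imwrite('pics/ptr.png',np.hstack(A))
"
```

```text
(no output)
```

View pics/s30z.png

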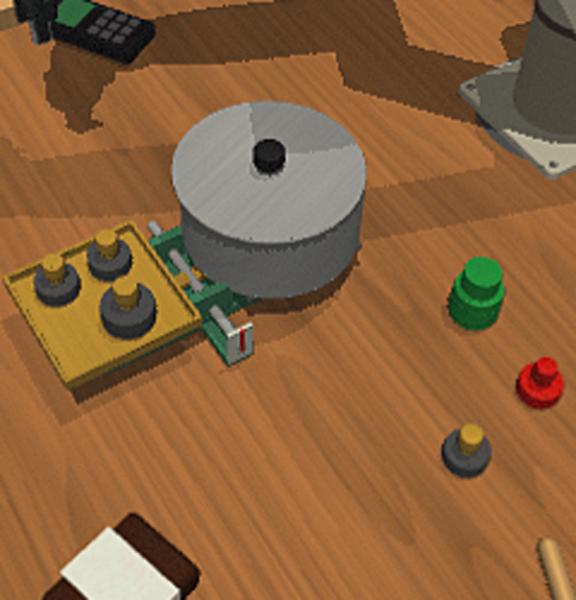

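View pics/ptr.png

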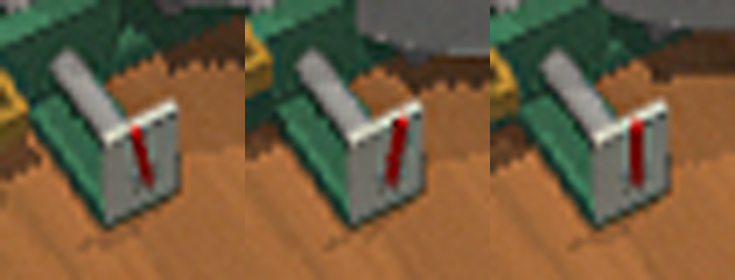

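View pics/t30.png

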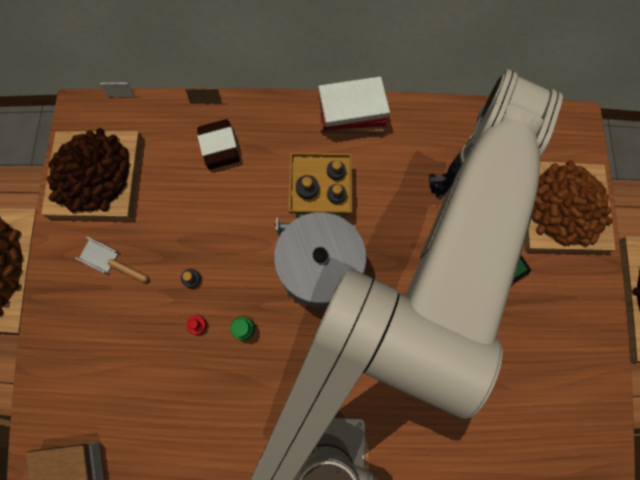

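apply_moves(plan=[0, 0, 0, 0, 0, 0, 0, 0, 0, 0, 0, 0, 0, 0, 0, 0, 0, 0, 0, 0, 0, 0, 0, 0, 0, 0, 0, 0, 0, 0, 0, 0, 0, 0, 0, 0, 0, 0, 0, 0, 0, 0, 0, 0, 0, 0, 0, 0, 0, 0, 0, 0, 0, 0, 0, 0, 0, 0, 0, 0, 0, 0, 0, 0, 0, 0, 0, 0, 0, 0, 0, 0])

```text
clock: 56.53
eef_pos: [0.6007, -0.266, 0.1924]
tool_rot: [0.0, 1.0, -0.0, -0.001]
ft_force: [-0.5, 0.6, 0.0]
grip_width: 0.04
```

```bash
python3 -c "
from h import *
c=snap('scene','s31.png')
for f in('scene0','s28','s30','s31'):
    im=cv2.imread('pics/%s.png'%f); h=cv2.cvtColor(im,cv2.COLOR_BGR2HSV)
    m=(cv2.inRange(h,(0,130,80),(8,255,255))|cv2.inRange(h,(170,130,80),(180,255,255)))[278:303,300:320]
    y,x=np.nonzero(m); v=cv2.fitLine(np.c_[x,y].astype(np.float32),cv2.DIST_L2,0,.01,.01).ravel()
    print(f,len(x),'lean px/px',round(float(v[0]/v[1]),3))
    c2={'pixels':cv2.cvtColor(im,cv2.COLOR_BGR2RGB)}
    print('knob',[b[:2] for b in blobs(c2,(0,0,0),(180,255,60),60,400,(300,195,345,235))[0]])
print(sensors.get_obs()['clock'])
"
```

```text
scene0 13 lean px/px 0.214
knob []
s28 18 lean px/px -0.175
knob [((np.float64(321.7), np.float64(218.9)), 155)]
s30 18 lean px/px -0.0
knob [((np.float64(321.8), np.float64(214.7)), 156)]
s31 18 lean px/px -0.0
knob [((np.float64(321.9), np.float64(214.7)), 157)]
56.5833
```

```bash
python3 -c "
from h import *
print(bot.job_done())"
```

```text
the job is handed in; nothing more can be done
None
```

The honey is packed and the balance is level; I handed the job in at about 57 s of the 210 s allowed.

- **Packing:** all four yellow jars stand upright in the pot, 2 by 2, and the lid sits on the rim and looks level in the pictures.
- **Weights:** the 500 g weight and two 250 g weights are on the brass pan. The third 250 g weight stays on the counter, untouched by the robot; it was moved a couple of centimetres aside during the run. I did not touch the red weight, the green jar, the terminal or the scoop.
- **Last checks:** the red pointer stands upright, with a lean of 0.0 compared with +0.21 and −0.18 at the two stops. Two pictures about 1.2 s apart show the same pointer and lid positions. From its rise in the picture, the lid is about 15 mm above its position at the lower stop, which agrees with a level beam.

**What went wrong along the way:**
- While setting down the second jar I pressed the pot onto its lower stop at about 28 N (force limits 40 N and 120 N). I backed off and released it properly.
- On the way to the third jar, one wrist joint reached the end of its range and the arm stopped short. I turned the tool half round and carried on.
- At the last weight I sent one mistaken move, which swung the empty gripper about 2 cm in free air.

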